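# Sort the bearing balls and present the dish

### The job

Put each loose steel bearing ball into the dish of its size: the large ball in the large handled dish, the small ball in the small dish. Then take the large dish by its handle, lift it about 10 cm off its wooden block, and only then, staying above the block, rotate it through a quarter turn clockwise (seen from above) from the way it stood on the block, keeping it level and the ball in its middle, which brings the pouring lip round from the left to the railing side. Finish while still holding the dish there in the gripper, level and still, and leave the small ball in its dish and the other things on the bench undisturbed.

Things in the scene. Friction and masses are not known exactly. Their poses are not given: they have to be found in the camera images.
- large_ball_center (a point): centre of the large plain steel ball, 36 mm in diameter, about 190 g; starts on one of the two wooden rests (either one), its centre about 43 mm above the bench. Its axes mean nothing
- small_ball_center (a point): centre of the small plain steel ball, 24 mm in diameter, about 56 g; starts on the other wooden rest, its centre about 37 mm above the bench. Its axes mean nothing
- rest_a: round light wooden rest, fixed to the bench, 48 mm across its foot, 34 mm at the top, 28 mm high, with a shallow recess 3 mm deep and 26 mm wide on top in which a ball lies; origin at the centre of its underside, z up
- rest_b: a second wooden rest like rest_a
- dish: the large dish: round dished aluminium plate, rim 128 mm across and 19 mm high, gently sloping to a flat middle 40 mm wide, whose upper face is 6 mm above the underside, about 200 g, loose on the wooden block. Origin at the centre of its underside; z up, x points to the pouring lip; the handle is on the -x side
- dish_floor (a point): centre of the large dish's inner floor, 6 mm above its underside; axes as the dish's
- dish_grip (a point): middle of the large dish's black handle, where to pinch it: an upright flat bar 14 mm thick (along the dish's y), 28 mm high and 56 mm long (along the dish's x, radially outward), 92 mm from the dish's centre on the -x side and 29 mm above the dish's underside, so about 44 mm above the bench at the start. Axes as the dish's
- dish_lip (a point): pouring lip, a small flat tongue on the rim opposite the handle, 66 mm from the dish's centre. It starts roughly to the robot's left (+y), with the handle roughly to the right (-y)
- small_dish_floor (a point): centre of the small dish's inner floor: plain round aluminium dish without a handle, rim 90 mm across and 14 mm high, flat middle 28 mm wide, its upper face 6 mm above the bench; loose, about 150 g
- small_dish: the small dish; origin at the centre of its underside, z up
- block: square wooden block, 100 by 100 mm and 15 mm high, fixed to the bench, on which the large dish stands in its centre. Origin at the centre of its underside; its x axis points as the dish's x (lip) at the start, so after a clockwise quarter turn the lip points along the block's -y axis
- large_ball: the large ball (turns as it rolls)
- small_ball: the small ball (turns as it rolls)
- cup: bystander: beige ceramic cup, 80 mm wide, 85 mm high, to the robot's left
- spanner: bystander: chrome spanner, 190 mm long, lying on the far side of the bench
- stud_finder: bystander: yellow plastic stud finder with a press button, 150 by 66 by 33 mm, to the robot's right. Beyond the far side of the bench (+x) is the balcony railing
There are look-alikes about, which are no part of the job. Of the things shaped like the small_dish, the aluminium one is meant. Leave any blue look-alike of the large_ball alone.

How it is judged:
By the outcome, as a careful person would: the job done as asked, in the order asked, and still so for the second after the job is handed in, while the arm keeps its last pose, push and grip.
It also fails if it takes over 70 s, if anything falls off the work surface, if the arm or the gripper's body presses on something with over 40 N, if the wrist force passes 120 N, or if a joint passes its speed limit or range.

### The arm

A 7-joint arm with a two-finger parallel gripper is mounted at the origin on the work surface. World frame = base frame: x ahead of the robot, y to its left, z up, the work surface at z = 0. Lengths are in mm, angles in rad, forces in N, time in s.
With the tool pointing down it reaches from about 400 to 850 mm from the base axis. Payload 4.4 kg.
Tool frame: the origin (TCP) lies between the finger pads; the fingertips stand arm.tips_ahead ahead of it and the grasp point (between the pads) lies 5 mm behind it (arm.tips_ahead is the distance from the TCP to the fingertips, in mm); x points along the fingers, y is the direction in which the jaws open and shut, and the axes are right-handed (so a half turn about x gives the same grasp; the last joint's range is limited). The gripper opens to 94 mm and grips with 3 to 60 N. Pads are 16 mm wide; open, the fingers measure 119 mm over their backs; the gripper's body (75 mm by 177 mm) begins 78 mm behind the grasp point.
Start: joints at [-1.346, 0.628, 0.038, 1.517, -0.027, 0.996, -0.02], TCP at [186.342, 622.731, 219.478] pointing down, gripper open.
Joint ranges: [-3.06, 3.06], [-0.37, 2.12], [-1.25, 1.32], [0.18, 2.47], [-1.1, 4.24], [0.23, 1.98], [-2.94, 2.94]. Speed limits (rad/s): [2.57, 2.57, 3.14, 3.14, 3.14, 3.14, 3.14].

### API

Orientations are given as a unit quaternion [x, y, z, w].
In Python, from plant import telemetry, imaging, arm gives the robot as it stands. The module is installed in compiled form; this text tells all that it offers.
- The arm moves only by the tool play_rows, never from a script. Its argument "plan" is a list of rows, each an object of numbers: "dx", "dy", "dz": the shift along the tool's x, y, z in units of 50 mm (1.0 is 50 mm); "wx", "wy", "wz": the turn, a rotation vector about the tool's x, y, z in units of 10 degrees (1.0 is 10 degrees); "claw": the opening, from -1 (shut) to 1 (fully open). In form: [{"dx": .., "dy": .., "dz": .., "wx": .., "wy": .., "wz": .., "claw": ..}, ...]. A call has 1 to 8 rows; each row is the pose to reach, as a shift and turn from the pose commanded when the call began, along the tool's axes at that moment; what a row does not reach only later rows make up. A row lasts 1/8 s, in which the tool goes at most 62.5 mm and 10.7 degrees, less where a joint would pass 70% of its speed; a pose out of reach is approached as far as the arm can. A call with a gripper value outside its range is refused whole. The fingers move at their own pace and stop on an object; the grip force is fixed at half the most. Time passes only in rows, so rows that repeat a pose let the fingers close. It gives the time, the measured TCP pose, the force and the opening at its end, in the units of the state.
- telemetry.observe(): the state, without advancing time (a new reading comes with each control period).
- imaging.grab_frame(name): name is "side" or "top" or "wrist"; returns a dict with "pixels" (420x560x3 uint8, red, green, blue), "depth" (420x560 float32, mm along the optical axis (not along the pixel's ray), 0 where there is no reading), "fx", "fy", "cx", "cy" (pixels), "R" (3x3) and "t" (3): a world point X has camera coordinates R X + t. Camera axes: x right, y down, z forward; pixel columns grow to the right and rows downward; lengths in mm; the calibration is good to about 2 mm. A picture is of the moment at which its call begins.
- arm.close_job(): hands the job in, once; it reports no verdict.
The state is a dict: "time": time; "qpos": joint angles; "joint_velocities": joint speeds; "joint_efforts": joint torques, N m; "eef_pos": TCP position; "tcp_rot": TCP orientation; "force": force on the tool from outside, world axes, zero at the start; "torque": the same for the moment, N m; "opening": finger opening in mm.
Only numpy, scipy, OpenCV 4.12 (cv2) and the standard library are available. Lean on these libraries where they do the work, as an engineer would, in place of code of your own. Each camera call takes 0.05 s, during which the arm holds its last target.

## Working session

There is one attempt and no reset: what is moved stays moved. The work goes in short steps, Python scripts to look and compute and a tool call to move; the robot and the scene stay as the last step left them, time stands still between calls to the robot, and variables do not carry over. Pictures are saved under pics/ and viewed, and the job is handed in when it is done.

Besides the shell and the picture viewer there is one more tool, called after "Request:" by a JSON object that holds its "method" and its "body". play_rows: Moves the arm, as the interface text tells. Its arguments: {"type":"object","properties":{"plan":{"type":"array","items":{"type":"object","properties":{"dx":{"type":"number"},"dy":{"type":"number"},"dz":{"type":"number"},"wx":{"type":"number"},"wy":{"type":"number"},"wz":{"type":"number"},"claw":{"type":"number"}}}}},"required":["plan"]}

```bash
mkdir -p pics; ls; python3 - <<'E'
from plant import telemetry, imaging, arm
import cv2
s=telemetry.observe(); print(s, arm.tips_ahead)
for n in ["side","top","wrist"]:
    f=imaging.grab_frame(n); cv2.imwrite(f"pics/{n}0.png",f["pixels"][:,:,::-1]); print(n,f["fx"],f["cx"],f["cy"],f["R"],f["t"])
E
```

```text
pics
{'time': 0.0, 'qpos': array([-1.34581171,  0.62932151,  0.0384561 ,  1.51832479, -0.02698272,
        0.99628515, -0.01998167]), 'joint_velocities': array([ 6.67782992e-05,  5.93813674e-04,  2.05847937e-04,  2.16231384e-04,
       -1.18042360e-03, -1.78015813e-03, -1.24354752e-03]), 'joint_efforts': array([ 4.27482860e-06, -5.49723530e+01,  1.14332803e+00, -1.86627012e+01,
       -5.21981309e-02,  2.36530986e-02,  1.68075480e-04]), 'eef_pos': array([186.16543626, 622.1277185 , 218.58413291]), 'tcp_rot': array([ 0.10180106,  0.69972443, -0.10307889,  0.69956916]), 'force': array([-0.03570062,  0.02189729, -0.36491489]), 'torque': array([-0.03044923, -0.0215024 , -0.01048694]), 'opening': 94.46308417915075} 14.0
side 396.7839707710745 278.0633659282545 205.49155957010385 [[ 0.9422102  -0.33493556 -0.00762316]
 [-0.25907037 -0.71398856 -0.65046359]
 [ 0.21242054  0.61484836 -0.75949918]] [-501.31908971  153.08938174  867.03563044]
top 403.8092940620885 278.53789313098514 207.24708570573821 [[ 0.02469017 -0.99951376  0.01904305]
 [-0.99770134 -0.02583893 -0.06264485]
 [ 0.06310644 -0.01745256 -0.99785419]] [ -35.81561469  510.50470423 1150.90163481]
wrist 310.3497122976209 275.680382886325 214.71366767169 [[ 0.28627853  0.95814485 -0.00174579]
 [ 0.92799035 -0.2768144   0.2494147 ]
 [ 0.23849215 -0.07302215 -0.9683952 ]] [-650.45993512  -25.86455707  391.6881748 ]
```

View pics/top0.png

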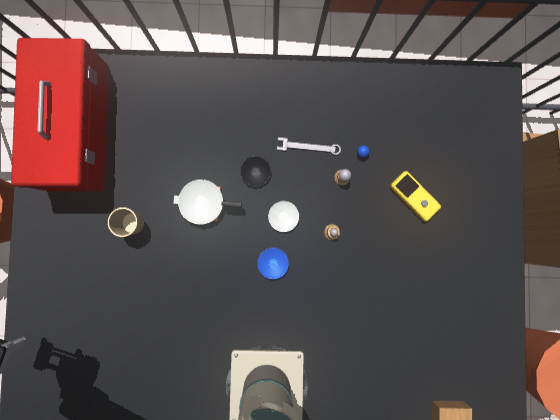

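View pics/side0.png

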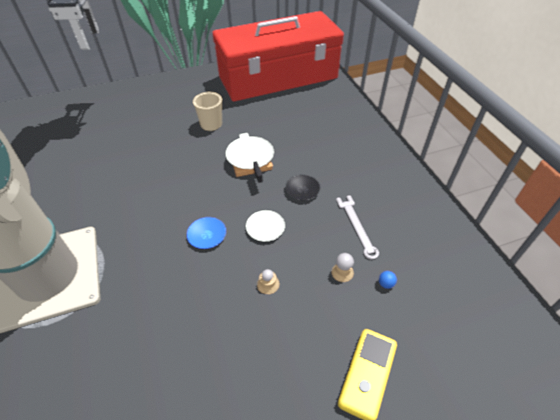

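View pics/wrist0.png

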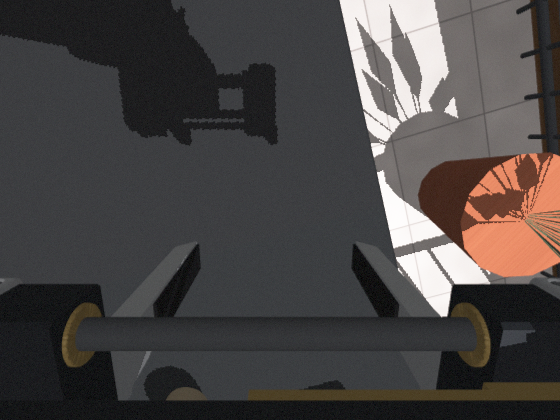

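```bash
cat > h.py <<'E'
from plant import telemetry, imaging, arm
import numpy as np, cv2
from scipy.optimize import least_squares
from scipy.spatial.transform import Rotation as Rot
def cloud(f):
    d=f["depth"].astype(float); v,u=np.mgrid[:d.shape[0],:d.shape[1]]
    P=np.stack([(u-f["cx"])/f["fx"]*d,(v-f["cy"])/f["fy"]*d,d],-1)
    X=(P-f["t"])@f["R"]; X[d==0]=np.nan
    return X
def sphere(X,r):
    g=np.r_[X[:,:2].mean(0),X[:,2].max()-r]
    s=least_squares(lambda c:np.linalg.norm(X-c,axis=1)-r,g,loss='soft_l1',f_scale=1); return s.x,np.sqrt(np.mean(s.fun**2))
def circle(X):
    s=least_squares(lambda c:np.hypot(X[:,0]-c[0],X[:,1]-c[1])-c[2],[*X[:,:2].mean(0),50],loss='soft_l1',f_scale=1);return s.x
def ray(f,u,v,z):
    d=f["R"].T@np.array([(u-f["cx"])/f["fx"],(v-f["cy"])/f["fy"],1]); o=-f["R"].T@f["t"]
    return o+d*(z-o[2])/d[2]
def proj(f,X):
    p=f["R"]@np.asarray(X,float)+f["t"]; return f["fx"]*p[0]/p[2]+f["cx"],f["fy"]*p[1]/p[2]+f["cy"]
E
python3 - <<'E'
from h import *
F={n:imaging.grab_frame(n) for n in("top","side")}
px={"top":{"L":(344,177),"S":(333,232),"blue":(364,151),"dish":(201,201),"sd":(283,216),"cup":(124,222),"blk":(256,172),"blu":(273,263)},"side":{"L":(345,261),"S":(268,275)}}
C={n:cloud(F[n]) for n in F}
for n in px:
  for k,(u,v) in px[n].items(): print(n,k,C[n][v,u].round(1))
for n in C:
  X=C[n].reshape(-1,3); X=X[~np.isnan(X).any(1)]
  for k,r in(("L",18),("S",12)):
    u,v=px[n][k]; c=C[n][v,u]
    m=(np.hypot(*(X-c)[:,:2].T)<30)&(X[:,2]>31)
    print(n,k,m.sum(),X[m][:,2].max(), sphere(X[m],r))
  c=C["top"][201,201]; D=np.hypot(*(X-c)[:,:2].T)
  m=(D<75)&(X[:,2]>29)&(X[:,2]<40); print(n,"dish rim",m.sum(),circle(X[m]))
  m=(D<140)&(X[:,2]>50)&(X[:,2]<64)&(X[:,1]<c[1])
  if m.sum(): print("handle",m.sum(),X[m].mean(0),X[m].min(0),X[m].max(0)); 
  c=C["top"][216,283]; D=np.hypot(*(X-c)[:,:2].T)
  m=(D<52)&(X[:,2]>10); print(n,"sd",m.sum(),circle(X[m]), X[m][:,2].max())
E
```

```text
top L [ 598.1 -203.4   60.7]
top S [ 443.6 -176.8   49.6]
top blue [ 678.2 -264.1   37.7]
top dish [523.3 200.6  18.7]
top sd [486.8 -36.8   2.8]
top cup [457.7 423.1   3.5]
top blk [614.2  45.7   1.9]
top blu [350.  -11.1   4.6]
side L [ 601.5 -217.3   58.6]
side S [ 444.  -187.4   45.8]
top L 125 63.21379896901614 (array([ 606.07590007, -207.84246112,   43.06618209]), np.float64(1.4066439357909288))
top S 57 51.40658035464138 (array([ 443.69214368, -180.80586505,   37.74650505]), np.float64(1.7078781427182417))
top dish rim 537 [520.24323665 201.07324163  58.13114525]
handle 99 [514.40401514 109.2763401   57.61066102] [506.61182872  82.45635804  51.66849692] [522.40845398 135.6931559   62.30663959]
top sd 298 [485.44061358 -37.36966039  39.29933571] 19.156787376654624
side L 233 62.669624218626886 (array([ 606.6596601 , -209.36712023,   42.95826356]), np.float64(1.034327632962567))
side S 105 51.20648471062739 (array([ 444.56744255, -181.80226671,   36.95009867]), np.float64(1.0069182187068122))
side dish rim 391 [521.59622247 199.02556856  58.53230253]
handle 98 [514.95795362 104.69592035  56.70294113] [507.34257983  79.44109118  51.08835095] [524.31327978 134.89768762  60.13764114]
side sd 329 [486.26869742 -39.18339682  40.11891853] 17.46407786299265
```

```bash
cat >> h.py <<'E'
def down(yaw):  # tool x down, tool y at azimuth yaw (deg)
    a=np.radians(yaw); x=np.array([0,0,-1.]); y=np.array([np.cos(a),np.sin(a),0]); return Rot.from_matrix(np.c_[x,y,np.cross(x,y)])
def go(pos,yaw):
    s=telemetry.observe(); R=Rot.from_quat(s["tcp_rot"]); 
    d=R.inv().apply(np.array(pos)-s["eef_pos"])/50; w=(R.inv()*down(yaw)).as_rotvec(degrees=True)/10
    print("d",d.round(3),"w",w.round(3))
def st():
    s=telemetry.observe(); M=Rot.from_quat(s["tcp_rot"]).as_matrix()
    print("t",round(s["time"],2),"p",s["eef_pos"].round(1),"yaw",np.degrees(np.arctan2(M[1,1],M[0,1])).round(2),"tilt x",M[:,0].round(3),"q",s["qpos"].round(2),"F",s["force"].round(1),"open",round(s["opening"],1))
E
python3 - <<'E'
from h import *
st()
s=telemetry.observe();print(Rot.from_quat(s["tcp_rot"]).as_matrix().round(3))
for y in (90,-90,163.3-61,180-61): go([480,150,219],y); 
E
```

```text
t 0.25 p [186.2 622.5 219. ] yaw 73.34 tilt x [-0.    -0.001 -1.   ] q [-1.35  0.63  0.04  1.52 -0.03  1.   -0.02] F [0.  0.1 0.2] open 93.7
[[-0.     0.287  0.958]
 [-0.001  0.958 -0.287]
 [-1.    -0.001 -0.   ]]
d [ 7.000e-03 -7.368e+00  8.338e+00] w [-1.666e+00 -1.000e-03  5.000e-03]
d [ 7.000e-03 -7.368e+00  8.338e+00] w [1.6334e+01 7.0000e-03 1.0000e-03]
d [ 7.000e-03 -7.368e+00  8.338e+00] w [-2.896e+00 -1.000e-03  5.000e-03]
d [ 7.000e-03 -7.368e+00  8.338e+00] w [-4.566e+00 -2.000e-03  5.000e-03]
```

Request:
{"method": "play_rows", "body": {"plan": [{"dy": -7.4,"dz": 8.35,"wx": 7.3,"claw": 0.2},{"dy": -7.4,"dz": 8.35,"wx": 7.3,"claw": 0.2},{"dy": -7.4,"dz": 8.35,"wx": 7.3,"claw": 0.2},{"dy": -7.4,"dz": 8.35,"wx": 7.3,"claw": 0.2},{"dy": -7.4,"dz": 8.35,"wx": 7.3,"claw": 0.2},{"dy": -7.4,"dz": 8.35,"wx": 7.3,"claw": 0.2},{"dy": -7.4,"dz": 8.35,"wx": 7.3,"claw": 0.2},{"dy": -7.4,"dz": 8.35,"wx": 7.3,"claw": 0.2}]}}

```text
validation failed for argument at $.pl...
```

```bash
python3 - <<'E'
from h import *
st(); go([444,-181.3,120],-20)
E
```

```text
t 0.25 p [186.2 622.5 219. ] yaw 73.34 tilt x [-0.    -0.001 -1.   ] q [-1.35  0.63  0.04  1.52 -0.03  1.   -0.02] F [0.  0.1 0.2] open 93.7
d [  1.993 -13.921   9.548] w [9.334e+00 4.000e-03 4.000e-03]
```

Request:
{"method": "play_rows", "body": {"plan": [{"dx": 0,"dy": -0.9,"dz": 1.0,"wx": 1.0,"wy": 0,"wz": 0,"claw": 0.2},{"dx": 0,"dy": -7.4,"dz": 8.35,"wx": 7.3,"wy": 0,"wz": 0,"claw": 0.2}]}}

```text
time: 0.5
eef_pos: [252.3, 515.1, 219.2]
tcp_rot: [0.228, 0.669, -0.228, 0.669]
force: [0.8, -0.2, 0.2]
opening: 77.1
```

```bash
python3 - <<'E'
from h import *
st(); go([480,150,219],0)
E
```

```text
t 0.5 p [252.3 515.1 219.2] yaw 52.33 tilt x [ 0. -0. -1.] q [-1.25  0.52  0.14  1.74 -0.09  0.89 -0.17] F [ 0.8 -0.2  0.2] open 77.1
d [ 4.000e-03 -2.997e+00  8.067e+00] w [ 5.233  0.    -0.   ]
```

Request:
{"method": "play_rows", "body": {"plan": [{"dx": 0,"dy": -3.0,"dz": 8.0,"wx": 5.2,"wy": 0,"wz": 0,"claw": 0.2},{"dx": 0,"dy": -3.0,"dz": 8.0,"wx": 5.2,"wy": 0,"wz": 0,"claw": 0.2},{"dx": 0,"dy": -3.0,"dz": 8.0,"wx": 5.2,"wy": 0,"wz": 0,"claw": 0.2},{"dx": 0,"dy": -3.0,"dz": 8.0,"wx": 5.2,"wy": 0,"wz": 0,"claw": 0.2},{"dx": 0,"dy": -3.0,"dz": 8.0,"wx": 5.2,"wy": 0,"wz": 0,"claw": 0.2},{"dx": 0,"dy": -3.0,"dz": 8.0,"wx": 5.2,"wy": 0,"wz": 0,"claw": 0.2},{"dx": 0,"dy": -3.0,"dz": 8.0,"wx": 5.2,"wy": 0,"wz": 0,"claw": 0.2},{"dx": 0,"dy": -3.0,"dz": 8.0,"wx": 5.2,"wy": 0,"wz": 0,"claw": 0.2}]}}

```text
time: 1.5
eef_pos: [480.7, 149.4, 219.8]
tcp_rot: [0.5, 0.5, -0.499, 0.501]
force: [0.0, -0.3, 0.3]
opening: 56.6
```

```bash
python3 - <<'E'
from h import *
st(); go([444,-181.3,120],-20)
E
```

```text
t 1.5 p [480.7 149.4 219.8] yaw 0.11 tilt x [ 0.002 -0.002 -1.   ] q [-0.65  0.45  0.42  1.93 -0.24  0.81 -0.1 ] F [ 0.  -0.3  0.3] open 56.6
d [ 2.007 -0.751  6.61 ] w [ 2.011  0.008 -0.013]
```

Request:
{"method": "play_rows", "body": {"plan": [{"dx": 2.0,"dy": -0.75,"dz": 6.6,"wx": 2.0,"wy": 0,"wz": 0,"claw": 0.2},{"dx": 2.0,"dy": -0.75,"dz": 6.6,"wx": 2.0,"wy": 0,"wz": 0,"claw": 0.2},{"dx": 2.0,"dy": -0.75,"dz": 6.6,"wx": 2.0,"wy": 0,"wz": 0,"claw": 0.2},{"dx": 2.0,"dy": -0.75,"dz": 6.6,"wx": 2.0,"wy": 0,"wz": 0,"claw": 0.2},{"dx": 2.0,"dy": -0.75,"dz": 6.6,"wx": 2.0,"wy": 0,"wz": 0,"claw": 0.2},{"dx": 2.0,"dy": -0.75,"dz": 6.6,"wx": 2.0,"wy": 0,"wz": 0,"claw": 0.2},{"dx": 2.0,"dy": -0.75,"dz": 6.6,"wx": 2.0,"wy": 0,"wz": 0,"claw": 0.2},{"dx": 2.0,"dy": -0.75,"dz": 6.6,"wx": 2.0,"wy": 0,"wz": 0,"claw": 0.2}]}}

```text
time: 2.5
eef_pos: [444.7, -174.4, 119.5]
tcp_rot: [0.577, 0.41, -0.576, 0.409]
force: [0.8, 0.7, -0.4]
opening: 56.1
```

```bash
python3 - <<'E'
from h import *
st(); go([444,-181.3,45],-20)
f=imaging.grab_frame("wrist"); cv2.imwrite("pics/w1.png",f["pixels"][:,:,::-1])
X=cloud(f); X=X.reshape(-1,3); X=X[~np.isnan(X).any(1)]
m=(np.hypot(X[:,0]-444,X[:,1]+181)<25)&(X[:,2]>31)&(X[:,2]<55)
print(m.sum()); print(sphere(X[m],12))
E
```

```text
t 2.5 p [ 444.7 -174.4  119.5] yaw -19.29 tilt x [-0.     0.001 -1.   ] q [ 0.06  0.57  0.37  2.09 -0.39  0.54  0.38] F [ 0.8  0.7 -0.4] open 56.1
d [1.489 0.033 0.138] w [ 0.071 -0.007  0.004]
642
(array([ 444.25084855, -177.93942241,   37.44833845]), np.float64(0.46792708633563773))
```

View pics/w1.png

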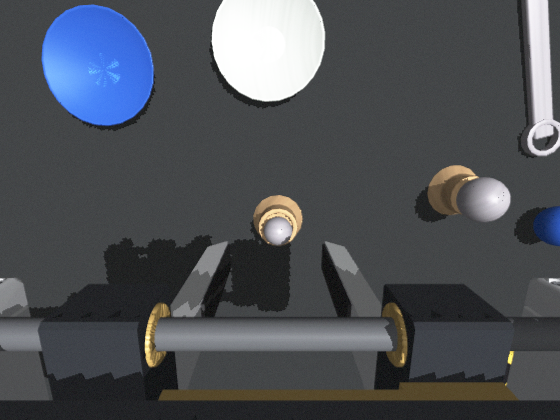

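The wrist view shows the small ball on its rest near (278,230), between the fingers, and the large ball at (483,200). I'll re-measure now that the arm has settled.

```bash
python3 - <<'E'
from h import *
f=imaging.grab_frame("wrist")
st(); go([444.3,-180.5,45],-20)
X=cloud(f); X=X.reshape(-1,3); X=X[~np.isnan(X).any(1)]
for c,r in(((444,-181),12),((606,-208),18)):
  m=(np.hypot(X[:,0]-c[0],X[:,1]-c[1])<25)&(X[:,2]>31)&(X[:,2]<65)
  print(m.sum()); print(sphere(X[m],r))
E
```

```text
t 2.6 p [ 445.1 -174.1  119.7] yaw -19.21 tilt x [ 0.     0.001 -1.   ] q [ 0.06  0.57  0.37  2.09 -0.39  0.54  0.38] F [0.  1.  0.9] open 56.7
d [1.493 0.028 0.128] w [ 0.079 -0.006 -0.   ]
637
(array([ 444.30845382, -177.91056485,   37.5659134 ]), np.float64(0.4752172169704557))
1909
(array([ 606.71444248, -205.36537254,   43.16443719]), np.float64(0.5507934380749128))
```

```bash
python3 - <<'E'
from h import *
go([444.3,-179.6,45],-20)
E
```

```text
d [1.493 0.022 0.111] w [ 0.079 -0.006 -0.   ]
```

Request:
{"method": "play_rows", "body": {"plan": [{"dx": 0.5,"dy": 0.02,"dz": 0.11,"wx": 0,"wy": 0,"wz": 0,"claw": 0.2},{"dx": 1.0,"dy": 0.02,"dz": 0.11,"wx": 0,"wy": 0,"wz": 0,"claw": 0.2},{"dx": 1.49,"dy": 0.02,"dz": 0.11,"wx": 0,"wy": 0,"wz": 0,"claw": 0.2},{"dx": 1.49,"dy": 0.02,"dz": 0.11,"wx": 0,"wy": 0,"wz": 0,"claw": 0.2}]}}

```text
time: 3.1
eef_pos: [443.0, -179.9, 44.1]
tcp_rot: [-0.576, -0.41, 0.577, -0.408]
force: [-0.7, 1.0, 0.2]
opening: 56.6
```

```bash
python3 - <<'E'
from h import *
st()
f=imaging.grab_frame("wrist"); cv2.imwrite("pics/w2.png",f["pixels"][:,:,::-1])
f=imaging.grab_frame("side"); cv2.imwrite("pics/s2.png",cv2.resize(f["pixels"][220:340,200:360,::-1],(800,600)))
E
```

```text
t 3.1 p [ 443.  -179.9   44.1] yaw -19.27 tilt x [-0.002  0.002 -1.   ] q [ 0.16  0.71  0.25  2.13 -0.48  0.36  0.47] F [-0.7  1.   0.2] open 56.6
```

View pics/w2.png

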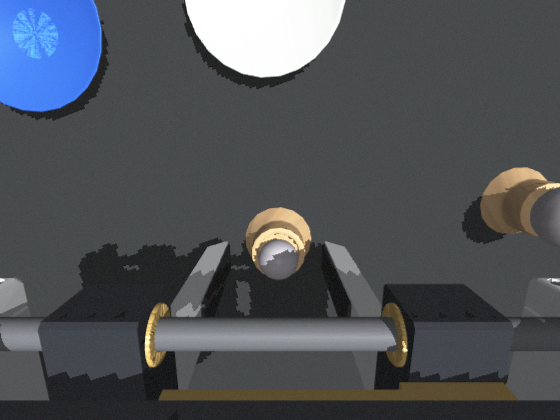

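View pics/s2.png

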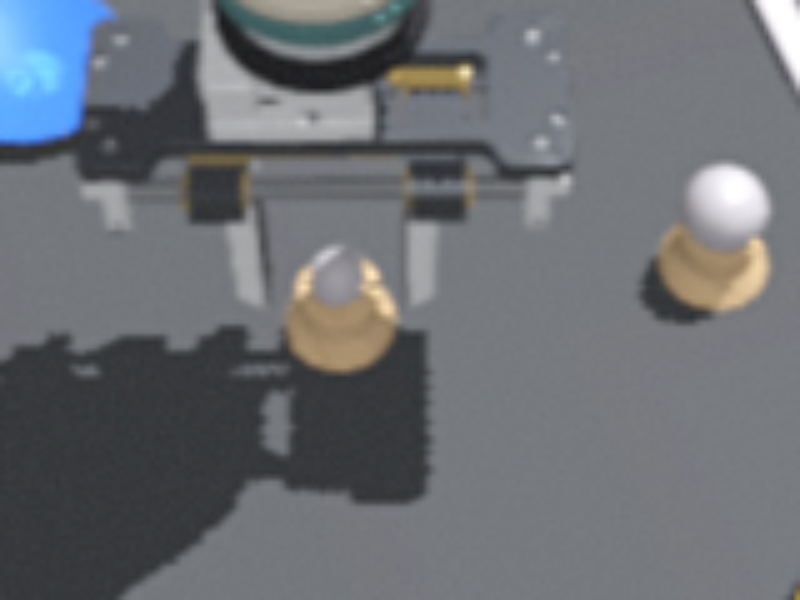

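```bash
python3 - <<'E'
from h import *
f=imaging.grab_frame("wrist"); s=telemetry.observe()
M=Rot.from_quat(s["tcp_rot"]).as_matrix();p=s["eef_pos"]
for k in(-5,0,7,14): print(k,proj(f,p+M[:,0]*k))
for sg in(1,-1):
  for z in (-8,8): print(sg,z,proj(f,p+M[:,0]*14+M[:,1]*sg*28+M[:,2]*z))
X=cloud(f).reshape(-1,3); X=X[~np.isnan(X).any(1)]
m=(np.hypot(X[:,0]-444,X[:,1]+181)<25)&(X[:,2]>31)&(X[:,2]<65)
c,e=sphere(X[m],12);print(c,e, M.T@(c-p))
E
```

```text
-5 (np.float64(277.1859288153276), np.float64(270.93222182344454))
0 (np.float64(277.16491138188223), np.float64(267.23759669427216))
7 (np.float64(277.1373272195106), np.float64(262.38861550299606))
14 (np.float64(277.1116848925509), np.float64(257.8809868336052))
1 -8 (np.float64(322.76242219743654), np.float64(245.78580885826116))
1 8 (np.float64(321.77322134640013), np.float64(269.8632270701422))
-1 -8 (np.float64(231.5364604674436), np.float64(245.6536133203802))
-1 8 (np.float64(232.42880383631154), np.float64(269.7197309751703))
[ 444.40636942 -178.02685676   37.53477605] 0.45942202549643524 [ 8.30035693 -0.94978295 -3.1254754 ]
```

Request:
{"method": "play_rows", "body": {"plan": [{"dx": 0,"dy": -0.01,"dz": -0.04,"wx": 0,"wy": 0,"wz": 0,"claw": -0.3},{"dx": 0,"dy": -0.01,"dz": -0.04,"wx": 0,"wy": 0,"wz": 0,"claw": -0.5},{"dx": 0,"dy": -0.01,"dz": -0.04,"wx": 0,"wy": 0,"wz": 0,"claw": -0.7},{"dx": 0,"dy": -0.01,"dz": -0.04,"wx": 0,"wy": 0,"wz": 0,"claw": -0.8},{"dx": 0,"dy": -0.01,"dz": -0.04,"wx": 0,"wy": 0,"wz": 0,"claw": -0.8}]}}

```text
time: 3.88
eef_pos: [443.8, -179.8, 45.0]
tcp_rot: [0.577, 0.408, -0.577, 0.409]
force: [1.0, -0.0, 0.7]
opening: 22.6
```

```bash
python3 - <<'E'
from h import *
st()
f=imaging.grab_frame("wrist"); cv2.imwrite("pics/w3.png",f["pixels"][:,:,::-1])
E
```

```text
t 3.88 p [ 443.8 -179.8   45. ] yaw -19.41 tilt x [ 0. -0. -1.] q [ 0.16  0.71  0.25  2.13 -0.48  0.36  0.46] F [ 1.  -0.   0.7] open 22.6
```

View pics/w3.png

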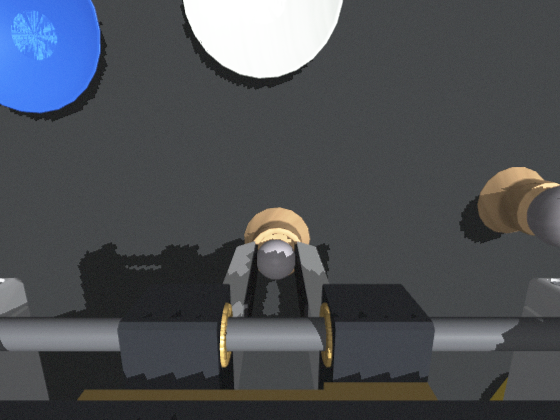

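Gripped, with the ball between the pads at (276,258). I'll lift it and check.

Request:
{"method": "play_rows", "body": {"plan": [{"dx": -0.2,"dy": 0,"dz": 0,"wx": 0,"wy": 0,"wz": 0,"claw": -0.8},{"dx": -0.5,"dy": 0,"dz": 0,"wx": 0,"wy": 0,"wz": 0,"claw": -0.8},{"dx": -0.9,"dy": 0,"dz": 0,"wx": 0,"wy": 0,"wz": 0,"claw": -0.8},{"dx": -1.2,"dy": 0,"dz": 0,"wx": 0,"wy": 0,"wz": 0,"claw": -0.8},{"dx": -1.2,"dy": 0,"dz": 0,"wx": 0,"wy": 0,"wz": 0,"claw": -0.8}]}}

```text
time: 4.55
eef_pos: [444.6, -179.9, 106.3]
tcp_rot: [0.578, 0.408, -0.576, 0.409]
force: [0.1, -0.9, 0.2]
opening: 22.4
```

```bash
python3 - <<'E'
from h import *
st()
f=imaging.grab_frame("wrist"); cv2.imwrite("pics/w4.png",f["pixels"][:,:,::-1])
s=telemetry.observe();M=Rot.from_quat(s["tcp_rot"]).as_matrix();p=s["eef_pos"]
X=cloud(f).reshape(-1,3); X=X[~np.isnan(X).any(1)]; L=(X-p)@M
m=(abs(L[:,1])<10)&(abs(L[:,2])<16)&(L[:,0]<16)&(L[:,0]>-10)
print(m.sum()); c,e=sphere(X[m],12); print(c,e,M.T@(c-p))
# small dish rim circle from wrist
D=np.hypot(X[:,0]-486,X[:,1]+38); m=(D<52)&(X[:,2]>11)&(X[:,2]<20);print("sd",m.sum(),circle(X[m]))
m=(D<10);print(X[m].mean(0))
go([486,-38,90],-19.4)
E
```

```text
t 4.55 p [ 444.6 -179.9  106.3] yaw -19.39 tilt x [ 0.003 -0.001 -1.   ] q [ 0.08  0.6   0.36  2.1  -0.42  0.51  0.41] F [ 0.1 -0.9  0.2] open 22.4
1168
[ 444.54162785 -177.95716393   98.72135584] 0.47251713543533785 [ 6.8111481  -0.12106994 -1.73256172]
sd 2712 [485.97740256 -35.1590468   40.03187913]
[486.03811001 -37.98222504   4.69688792]
d [ 0.311 -0.149 -2.95 ] w [ 0.002 -0.001 -0.007]
```

View pics/w4.png

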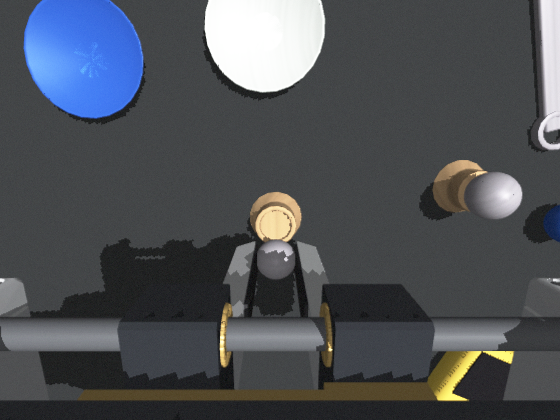

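Request:
{"method": "play_rows", "body": {"plan": [{"dx": 0,"dy": -0.05,"dz": -0.7,"wx": 0,"wy": 0,"wz": 0,"claw": -0.8},{"dx": 0,"dy": -0.1,"dz": -1.6,"wx": 0,"wy": 0,"wz": 0,"claw": -0.8},{"dx": 0.3,"dy": -0.15,"dz": -2.5,"wx": 0,"wy": 0,"wz": 0,"claw": -0.8},{"dx": 0.6,"dy": -0.15,"dz": -2.95,"wx": 0,"wy": 0,"wz": 0,"claw": -0.8},{"dx": 0.9,"dy": -0.15,"dz": -2.95,"wx": 0,"wy": 0,"wz": 0,"claw": -0.8},{"dx": 1.0,"dy": -0.15,"dz": -2.95,"wx": 0,"wy": 0,"wz": 0,"claw": -0.8},{"dx": 1.0,"dy": -0.15,"dz": -2.95,"wx": 0,"wy": 0,"wz": 0,"claw": -0.8}]}}

```text
time: 5.48
eef_pos: [484.9, -40.3, 54.6]
tcp_rot: [-0.577, -0.408, 0.578, -0.408]
force: [0.1, 0.4, -0.7]
opening: 22.6
```

```bash
python3 - <<'E'
from h import *
st(); go([486,-37.5,27],-19.4)
f=imaging.grab_frame("wrist"); cv2.imwrite("pics/w5.png",f["pixels"][:,:,::-1])
E
```

```text
t 5.47 p [484.9 -40.3  54.6] yaw -19.6 tilt x [-0.001 -0.001 -1.   ] q [-0.18  0.7   0.31  2.11 -0.52  0.41  0.2 ] F [ 0.1  0.4 -0.7] open 22.6
d [ 0.552  0.002 -0.06 ] w [-0.02   0.007  0.004]
```

View pics/w5.png

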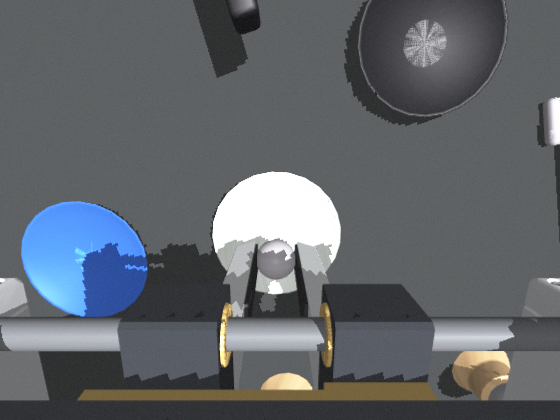

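Request:
{"method": "play_rows", "body": {"plan": [{"dx": 0.3,"dy": 0,"dz": -0.05,"wx": 0,"wy": 0,"wz": 0,"claw": -0.8},{"dx": 0.54,"dy": 0,"dz": -0.05,"wx": 0,"wy": 0,"wz": 0,"claw": -0.8},{"dx": 0.54,"dy": 0,"dz": -0.05,"wx": 0,"wy": 0,"wz": 0,"claw": -0.8},{"dx": 0.54,"dy": 0,"dz": -0.05,"wx": 0,"wy": 0,"wz": 0,"claw": -0.5},{"dx": 0.54,"dy": 0,"dz": -0.05,"wx": 0,"wy": 0,"wz": 0,"claw": -0.4},{"dx": 0.54,"dy": 0,"dz": -0.05,"wx": 0,"wy": 0,"wz": 0,"claw": -0.3},{"dx": 0.54,"dy": 0,"dz": -0.05,"wx": 0,"wy": 0,"wz": 0,"claw": -0.28}]}}

```text
time: 6.4
eef_pos: [486.6, -35.7, 28.2]
tcp_rot: [0.577, 0.409, -0.577, 0.409]
force: [0.3, 0.4, 0.9]
opening: 33.8
```

```bash
python3 - <<'E'
from h import *
st()
f=imaging.grab_frame("wrist"); cv2.imwrite("pics/w6.png",f["pixels"][:,:,::-1])
E
```

```text
t 6.4 p [486.6 -35.7  28.2] yaw -19.4 tilt x [ 0. -0. -1.] q [-0.16  0.75  0.26  2.11 -0.55  0.35  0.22] F [0.3 0.4 0.9] open 33.8
```

View pics/w6.png

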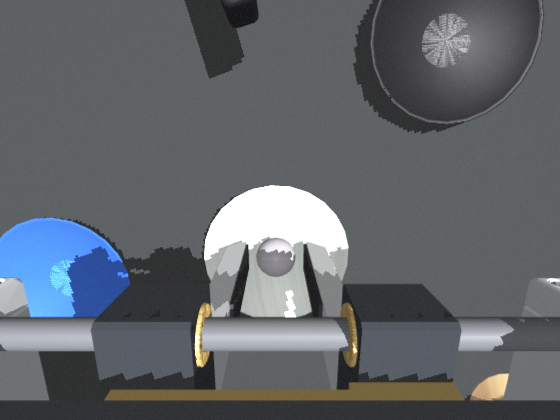

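Released: the small ball sits in the small dish at (275,257). I'll retreat and go to the large ball.

Request:
{"method": "play_rows", "body": {"plan": [{"dx": -0.4,"dy": 0,"dz": 0,"wx": 0,"wy": 0,"wz": 0,"claw": -0.28},{"dx": -1.2,"dy": 0,"dz": 0,"wx": 0,"wy": 0,"wz": 0,"claw": -0.1},{"dx": -2.0,"dy": 0,"dz": 0,"wx": 0,"wy": 0,"wz": 0,"claw": 0.2},{"dx": -2.0,"dy": 0,"dz": 0,"wx": 0,"wy": 0,"wz": 0,"claw": 0.2}]}}

```text
time: 6.95
eef_pos: [488.4, -35.9, 130.3]
tcp_rot: [0.579, 0.407, -0.575, 0.41]
force: [0.3, -0.2, -0.5]
opening: 55.5
```

```bash
python3 - <<'E'
from h import *
st(); go([606.4,-207.3,120],-19.4)
f=imaging.grab_frame("top"); cv2.imwrite("pics/t2.png",f["pixels"][:,:,::-1])
f=imaging.grab_frame("wrist"); cv2.imwrite("pics/w7.png",f["pixels"][:,:,::-1])
E
```

```text
t 6.95 p [488.4 -35.9 130.3] yaw -19.39 tilt x [ 0.006 -0.    -1.   ] q [-0.28  0.58  0.44  2.06 -0.43  0.59  0.12] F [ 0.3 -0.2 -0.5] open 55.5
d [0.221 3.363 2.451] w [ 0.001 -0.01  -0.03 ]
```

View pics/w7.png

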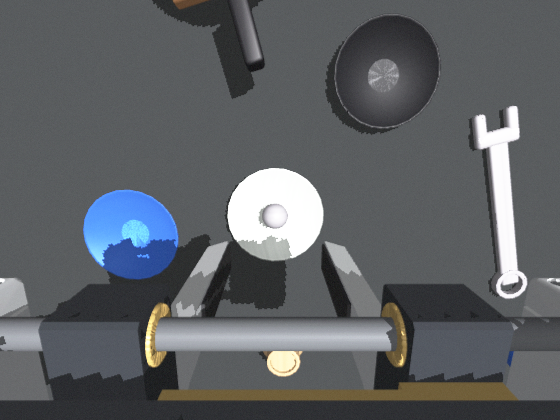

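Ball centred in the small dish at (275,215). On to the large ball.

Request:
{"method": "play_rows", "body": {"plan": [{"dx": 0,"dy": 1.0,"dz": 0.75,"wx": 0,"wy": 0,"wz": 0,"claw": 0.2},{"dx": 0,"dy": 2.0,"dz": 1.5,"wx": 0,"wy": 0,"wz": 0,"claw": 0.2},{"dx": 0.2,"dy": 3.0,"dz": 2.2,"wx": 0,"wy": 0,"wz": 0,"claw": 0.2},{"dx": 0.2,"dy": 3.36,"dz": 2.45,"wx": 0,"wy": 0,"wz": 0,"claw": 0.2},{"dx": 0.2,"dy": 3.36,"dz": 2.45,"wx": 0,"wy": 0,"wz": 0,"claw": 0.2},{"dx": 0.2,"dy": 3.36,"dz": 2.45,"wx": 0,"wy": 0,"wz": 0,"claw": 0.2}]}}

```text
time: 7.8
eef_pos: [602.9, -205.3, 116.7]
tcp_rot: [-0.577, -0.41, 0.577, -0.408]
force: [0.4, 0.3, -0.9]
opening: 56.3
```

```bash
python3 - <<'E'
from h import *
st(); go([606.4,-207.3,47],-19.4)
f=imaging.grab_frame("wrist"); cv2.imwrite("pics/w8.png",f["pixels"][:,:,::-1])
X=cloud(f); X=X.reshape(-1,3); X=X[~np.isnan(X).any(1)]
m=(np.hypot(X[:,0]-606,X[:,1]+207)<25)&(X[:,2]>31)&(X[:,2]<65)
print(m.sum()); c,e=sphere(X[m],18);s=telemetry.observe();M=Rot.from_quat(s["tcp_rot"]).as_matrix();print(c,e,M.T@(c-s["eef_pos"]))
E
```

```text
t 7.8 p [ 602.9 -205.3  116.7] yaw -19.36 tilt x [-0.003  0.002 -1.   ] q [ 0.04  0.77  0.42  1.65 -0.4   0.81  0.3 ] F [ 0.4  0.3 -0.9] open 56.3
d [1.393 0.083 0.016] w [ 0.003 -0.007  0.019]
1561
[ 606.58596499 -205.41490167   43.38964736] 0.49293621564753826 [73.70926634  3.50224883 -0.645727  ]
```

View pics/w8.png

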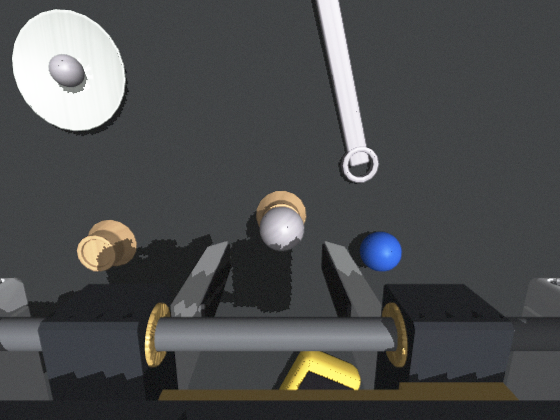

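Request:
{"method": "play_rows", "body": {"plan": [{"dx": 0.4,"dy": 0.07,"dz": 0,"wx": 0,"wy": 0,"wz": 0,"claw": 0.2},{"dx": 0.8,"dy": 0.07,"dz": 0,"wx": 0,"wy": 0,"wz": 0,"claw": 0.2},{"dx": 1.2,"dy": 0.07,"dz": 0,"wx": 0,"wy": 0,"wz": 0,"claw": 0.2},{"dx": 1.4,"dy": 0.07,"dz": 0,"wx": 0,"wy": 0,"wz": 0,"claw": 0.2},{"dx": 1.4,"dy": 0.07,"dz": 0,"wx": 0,"wy": 0,"wz": 0,"claw": 0.2}]}}

```text
time: 8.48
eef_pos: [606.8, -208.1, 46.7]
tcp_rot: [-0.577, -0.409, 0.578, -0.408]
force: [0.2, -0.2, 0.3]
opening: 56.2
```

```bash
python3 - <<'E'
from h import *
st()
f=imaging.grab_frame("wrist"); 
X=cloud(f); X=X.reshape(-1,3); X=X[~np.isnan(X).any(1)]
m=(np.hypot(X[:,0]-606,X[:,1]+207)<21)&(X[:,2]>33)&(X[:,2]<65)
print(m.sum()); c,e=sphere(X[m],18);s=telemetry.observe();M=Rot.from_quat(s["tcp_rot"]).as_matrix();print(c,e,M.T@(c-s["eef_pos"]))
E
```

```text
t 8.47 p [ 606.8 -208.1   46.7] yaw -19.42 tilt x [-0.002  0.001 -1.   ] q [ 0.07  0.86  0.37  1.68 -0.45  0.69  0.34] F [ 0.2 -0.2  0.3] open 56.2
2992
[ 606.70342954 -205.53399459   43.40088207] 0.4628114299222702 [ 4.22499377 -1.58219694 -2.5457655 ]
```

Request:
{"method": "play_rows", "body": {"plan": [{"dx": 0,"dy": -0.01,"dz": -0.02,"wx": 0,"wy": 0,"wz": 0,"claw": 0},{"dx": 0,"dy": -0.01,"dz": -0.02,"wx": 0,"wy": 0,"wz": 0,"claw": -0.2},{"dx": 0,"dy": -0.01,"dz": -0.02,"wx": 0,"wy": 0,"wz": 0,"claw": -0.5},{"dx": 0,"dy": -0.01,"dz": -0.02,"wx": 0,"wy": 0,"wz": 0,"claw": -0.5},{"dx": 0,"dy": -0.01,"dz": -0.02,"wx": 0,"wy": 0,"wz": 0,"claw": -0.5},{"dx": -0.2,"dy": 0,"dz": 0,"wx": 0,"wy": 0,"wz": 0,"claw": -0.5},{"dx": -0.6,"dy": 0,"dz": 0,"wx": 0,"wy": 0,"wz": 0,"claw": -0.5},{"dx": -1.0,"dy": 0,"dz": 0,"wx": 0,"wy": 0,"wz": 0,"claw": -0.5}]}}

```text
time: 9.52
eef_pos: [607.7, -208.5, 99.5]
tcp_rot: [0.577, 0.408, -0.577, 0.409]
force: [-0.3, -0.0, -1.8]
opening: 34.7
```

```bash
python3 - <<'E'
from h import *
st()
f=imaging.grab_frame("wrist"); cv2.imwrite("pics/w9.png",f["pixels"][:,:,::-1])
s=telemetry.observe();M=Rot.from_quat(s["tcp_rot"]).as_matrix();p=s["eef_pos"]
X=cloud(f).reshape(-1,3); X=X[~np.isnan(X).any(1)]; L=(X-p)@M
m=(abs(L[:,1])<15)&(abs(L[:,2])<20)&(L[:,0]<22)&(L[:,0]>-18)
c,e=sphere(X[m],18); print(c,e,M.T@(c-p))
go([550,-30,150],-19.4); go([521,200,150],-19.4)
E
```

```text
t 9.53 p [ 607.7 -208.5   99.5] yaw -19.42 tilt x [ 0. -0. -1.] q [ 0.05  0.8   0.41  1.65 -0.42  0.78  0.31] F [-0.3 -0.  -1.8] open 34.7
[ 607.51022193 -207.23613876   94.5266793 ] 1.5908918672174586 [ 7.95593757 -2.51894582 -1.32376823]
d [-0.963 -2.308 -2.987] w [-0.002  0.    -0.031]
d [-0.974 -4.384 -7.133] w [-0.002  0.    -0.031]
```

View pics/w9.png

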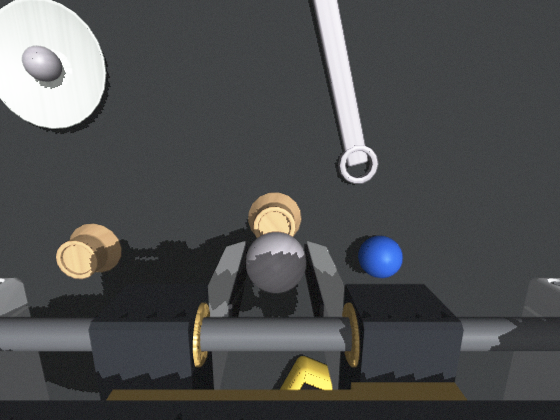

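Request:
{"method": "play_rows", "body": {"plan": [{"dx": -0.4,"dy": -0.3,"dz": -0.4,"wx": 0,"wy": 0,"wz": 0,"claw": -0.5},{"dx": -0.8,"dy": -0.8,"dz": -1.2,"wx": 0,"wy": 0,"wz": 0,"claw": -0.5},{"dx": -1.0,"dy": -1.3,"dz": -2.1,"wx": 0,"wy": 0,"wz": 0,"claw": -0.5},{"dx": -1.0,"dy": -1.8,"dz": -3.0,"wx": 0,"wy": 0,"wz": 0,"claw": -0.5},{"dx": -1.0,"dy": -2.4,"dz": -3.9,"wx": 0,"wy": 0,"wz": 0,"claw": -0.5},{"dx": -1.0,"dy": -3.0,"dz": -4.8,"wx": 0,"wy": 0,"wz": 0,"claw": -0.5},{"dx": -1.0,"dy": -3.5,"dz": -5.7,"wx": 0,"wy": 0,"wz": 0,"claw": -0.5},{"dx": -1.0,"dy": -3.9,"dz": -6.3,"wx": 0,"wy": 0,"wz": 0,"claw": -0.5}]}}

```text
time: 10.58
eef_pos: [527.8, 156.8, 148.7]
tcp_rot: [0.577, 0.41, -0.576, 0.409]
force: [-0.1, -0.6, -2.2]
opening: 34.5
```

```bash
python3 - <<'E'
from h import *
st()
go([521,200,90],-19.4)
E
```

```text
t 10.57 p [527.8 156.8 148.7] yaw -19.25 tilt x [ 0.001  0.002 -1.   ] q [-0.66  0.63  0.49  1.88 -0.43  0.74 -0.26] F [-0.1 -0.6 -2.2] open 34.5
d [ 1.175 -0.414 -0.768] w [ 0.015 -0.01  -0.002]
```

Request:
{"method": "play_rows", "body": {"plan": [{"dx": 0.1,"dy": -0.3,"dz": -0.5,"wx": 0,"wy": 0,"wz": 0,"claw": -0.5},{"dx": 0.4,"dy": -0.42,"dz": -0.77,"wx": 0,"wy": 0,"wz": 0,"claw": -0.5},{"dx": 0.8,"dy": -0.42,"dz": -0.77,"wx": 0,"wy": 0,"wz": 0,"claw": -0.5},{"dx": 1.1,"dy": -0.42,"dz": -0.77,"wx": 0,"wy": 0,"wz": 0,"claw": -0.5},{"dx": 1.1,"dy": -0.42,"dz": -0.77,"wx": 0,"wy": 0,"wz": 0,"claw": -0.5}]}}

```text
time: 11.2
eef_pos: [520.6, 195.7, 91.8]
tcp_rot: [-0.577, -0.408, 0.578, -0.408]
force: [-0.3, -0.6, -1.7]
opening: 34.5
```

```bash
python3 - <<'E'
from h import *
st()
go([521,200.3,46],-19.4)
f=imaging.grab_frame("wrist"); cv2.imwrite("pics/w10.png",f["pixels"][:,:,::-1])
X=cloud(f).reshape(-1,3); X=X[~np.isnan(X).any(1)]
D=np.hypot(X[:,0]-521,X[:,1]-200); m=(D<70)&(D>50)&(X[:,2]>29)&(X[:,2]<37);print("dish",m.sum(),circle(X[m]))
E
```

```text
t 11.2 p [520.6 195.7  91.8] yaw -19.49 tilt x [-0.002 -0.001 -1.   ] q [-0.69  0.72  0.44  1.9  -0.49  0.63 -0.28] F [-0.3 -0.6 -1.7] open 34.5
d [ 0.915 -0.023 -0.092] w [-0.009  0.012  0.01 ]
dish 6627 [521.02863192 202.670942    58.26365854]
```

View pics/w10.png

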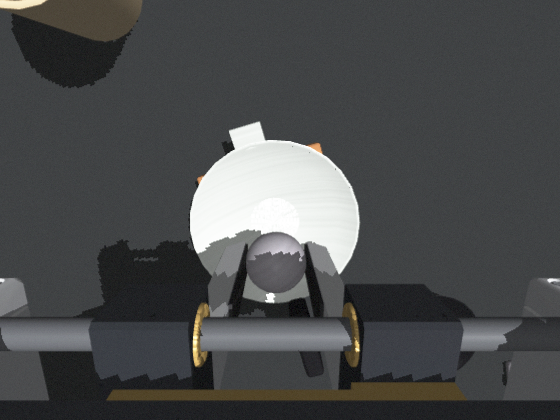

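Request:
{"method": "play_rows", "body": {"plan": [{"dx": 0.4,"dy": -0.02,"dz": -0.09,"wx": 0,"wy": 0,"wz": 0,"claw": -0.5},{"dx": 0.75,"dy": -0.02,"dz": -0.09,"wx": 0,"wy": 0,"wz": 0,"claw": -0.5},{"dx": 0.94,"dy": -0.02,"dz": -0.09,"wx": 0,"wy": 0,"wz": 0,"claw": -0.5},{"dx": 0.94,"dy": -0.02,"dz": -0.09,"wx": 0,"wy": 0,"wz": 0,"claw": -0.5}]}}

```text
time: 11.75
eef_pos: [521.1, 201.1, 44.9]
tcp_rot: [-0.576, -0.409, 0.578, -0.408]
force: [0.3, 0.1, -1.5]
opening: 34.5
```

```bash
python3 - <<'E'
from h import *
st()
f=imaging.grab_frame("wrist"); cv2.imwrite("pics/w11.png",f["pixels"][:,:,::-1])
st()
E
```

```text
t 11.75 p [521.1 201.1  44.9] yaw -19.42 tilt x [-0.002 -0.001 -1.   ] q [-0.66  0.79  0.38  1.92 -0.54  0.54 -0.25] F [ 0.3  0.1 -1.5] open 34.5
t 11.8 p [521.7 201.2  45.6] yaw -19.42 tilt x [-0.001 -0.    -1.   ] q [-0.66  0.79  0.38  1.92 -0.54  0.54 -0.25] F [ 0.7 -0.6 -1.9] open 34.6
```

View pics/w11.png

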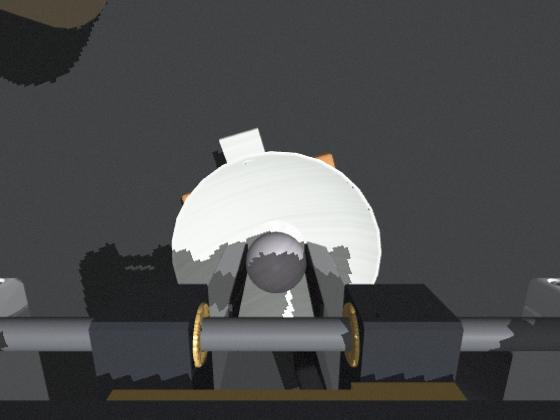

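Request:
{"method": "play_rows", "body": {"plan": [{"dx": 0.03,"dy": 0,"dz": 0,"wx": 0,"wy": 0,"wz": 0,"claw": -0.5},{"dx": 0.03,"dy": 0,"dz": 0,"wx": 0,"wy": 0,"wz": 0,"claw": -0.5},{"dx": 0.03,"dy": 0,"dz": 0,"wx": 0,"wy": 0,"wz": 0,"claw": -0.2},{"dx": 0.03,"dy": 0,"dz": 0,"wx": 0,"wy": 0,"wz": 0,"claw": -0.1},{"dx": 0.03,"dy": 0,"dz": 0,"wx": 0,"wy": 0,"wz": 0,"claw": -0.02},{"dx": -0.3,"dy": 0,"dz": 0,"wx": 0,"wy": 0,"wz": 0,"claw": -0.02},{"dx": -1.0,"dy": 0,"dz": 0,"wx": 0,"wy": 0,"wz": 0,"claw": -0.02},{"dx": -1.6,"dy": 0,"dz": 0,"wx": 0,"wy": 0,"wz": 0,"claw": -0.02}]}}

```text
time: 12.8
eef_pos: [522.1, 201.4, 128.1]
tcp_rot: [0.578, 0.408, -0.577, 0.409]
force: [0.1, 0.1, 0.1]
opening: 46.0
```

```bash
python3 - <<'E'
from h import *
st()
f=imaging.grab_frame("wrist"); cv2.imwrite("pics/w12.png",f["pixels"][:,:,::-1])
for n in("top","side"):
  g=imaging.grab_frame(n); cv2.imwrite(f"pics/{n}12.png",g["pixels"][:,:,::-1])
E
```

```text
t 12.8 p [522.1 201.4 128.1] yaw -19.42 tilt x [ 0.001  0.    -1.   ] q [-0.73  0.67  0.48  1.87 -0.46  0.71 -0.32] F [0.1 0.1 0.1] open 46.0
```

View pics/w12.png

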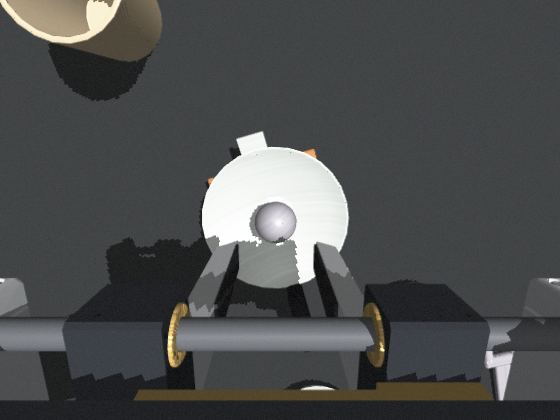

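View pics/top12.png

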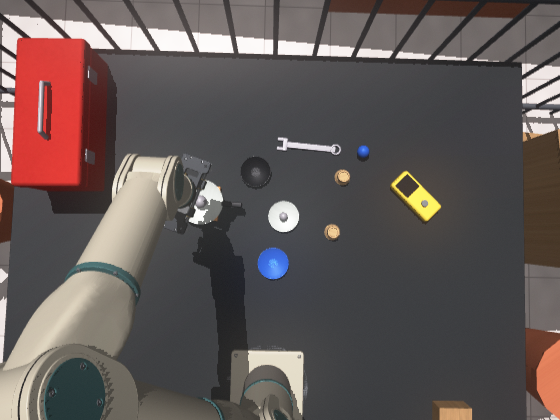

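The large ball is at the dish's middle, (275,221) in the wrist view, and the small ball is in the middle of the small dish, (284,216) in the top view. Next is the handle.

```bash
python3 - <<'E'
from h import *
go([515.3,114.2,110],-3.8)
E
```

```text
d [0.359 0.436 1.709] w [-1.559 -0.014 -0.019]
```

Request:
{"method": "play_rows", "body": {"plan": [{"dx": 0,"dy": 0.2,"dz": 0.8,"wx": -0.8,"wy": 0,"wz": 0,"claw": -0.02},{"dx": 0,"dy": 0.44,"dz": 1.7,"wx": -1.56,"wy": 0,"wz": 0,"claw": -0.02},{"dx": 0.3,"dy": 0.44,"dz": 1.7,"wx": -1.56,"wy": 0,"wz": 0,"claw": -0.02},{"dx": 0.3,"dy": 0.44,"dz": 1.7,"wx": -1.56,"wy": 0,"wz": 0,"claw": -0.02},{"dx": 0.3,"dy": 0.44,"dz": 1.7,"wx": -1.56,"wy": 0,"wz": 0,"claw": -0.02}]}}

```text
time: 13.58
eef_pos: [514.1, 115.5, 110.5]
tcp_rot: [-0.516, -0.484, 0.516, -0.483]
force: [0.3, 0.6, 0.1]
opening: 46.0
```

```bash
python3 - <<'E'
from h import *
st()
f=imaging.grab_frame("wrist"); cv2.imwrite("pics/w13.png",f["pixels"][:,:,::-1])
s=telemetry.observe();M=Rot.from_quat(s["tcp_rot"]).as_matrix();p=s["eef_pos"]
I=cloud(f);X=I.reshape(-1,3); ok=~np.isnan(X).any(1)
D=np.hypot(X[:,0]-521,X[:,1]-200); m=ok&(D<70)&(D>50)&(X[:,2]>29)&(X[:,2]<37)
c=circle(X[m]);print("dish",m.sum(),c)
m=ok&(D<150)&(D>66)&(X[:,2]>52)&(X[:,2]<62)&(X[:,1]<140)&(abs(X[:,0]-515)<20)
H=X[m]; print("handle",len(H),H.mean(0),H.min(0),H.max(0)); 
mu=H[:,:2].mean(0);w=np.linalg.svd(H[:,:2]-mu,full_matrices=0)[2][0]; print("axis",np.degrees(np.arctan2(w[1],w[0]))%180, "centre-handle",np.degrees(np.arctan2(c[1]-mu[1],c[0]-mu[0])))
m=ok&(np.hypot(X[:,0]-521,X[:,1]-200)<24)&(X[:,2]>38);b,e=sphere(X[m],18);print("ball",b,e)
E
```

```text
t 13.57 p [514.1 115.5 110.5] yaw -3.71 tilt x [-0.001  0.    -1.   ] q [-0.52  0.64  0.37  1.97 -0.39  0.6   0.05] F [0.3 0.6 0.1] open 46.0
dish 8886 [521.00659831 202.84093373  58.01733485]
handle 1146 [515.23002435 110.81112682  58.24654091] [506.89897639  85.68888681  54.65442225] [523.26672473 134.70943811  60.55114338]
axis 86.29265401687823 centre-handle 86.40834118468162
ball [521.55957067 203.04468448  37.3735361 ] 0.5076381178578437
```

View pics/w13.png

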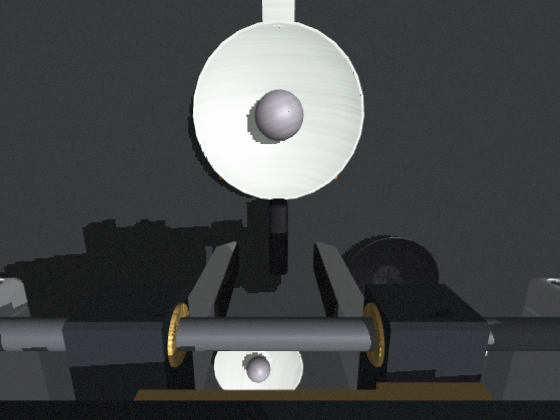

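Request:
{"method": "play_rows", "body": {"plan": [{"dx": 0.4,"dy": 0.01,"dz": 0,"wx": 0,"wy": 0,"wz": 0,"claw": -0.02},{"dx": 0.8,"dy": 0.01,"dz": 0,"wx": 0,"wy": 0,"wz": 0,"claw": -0.02},{"dx": 1.2,"dy": 0.01,"dz": 0,"wx": 0,"wy": 0,"wz": 0,"claw": -0.02},{"dx": 1.43,"dy": 0.01,"dz": 0,"wx": 0,"wy": 0,"wz": 0,"claw": -0.02},{"dx": 1.43,"dy": 0.01,"dz": 0,"wx": 0,"wy": 0,"wz": 0,"claw": -0.02}]}}

```text
time: 14.25
eef_pos: [514.4, 114.4, 39.0]
tcp_rot: [-0.516, -0.484, 0.516, -0.483]
force: [-0.6, -0.3, -0.5]
opening: 45.9
```

```bash
python3 - <<'E'
from h import *
st()
f=imaging.grab_frame("wrist"); cv2.imwrite("pics/w14.png",f["pixels"][:,:,::-1])
s=telemetry.observe();M=Rot.from_quat(s["tcp_rot"]).as_matrix();p=s["eef_pos"]
X=cloud(f).reshape(-1,3); ok=~np.isnan(X).any(1)
D=np.hypot(X[:,0]-521,X[:,1]-200)
m=ok&(D<150)&(D>66)&(X[:,2]>52)&(X[:,2]<62)&(X[:,1]<140)&(abs(X[:,0]-515)<13)
H=X[m]; print(((H-p)@M).mean(0),((H-p)@M).min(0),((H-p)@M).max(0))
E
```

```text
t 14.25 p [514.4 114.4  39. ] yaw -3.76 tilt x [-0.001 -0.    -1.   ] q [-0.46  0.76  0.28  2.   -0.46  0.44  0.11] F [-0.6 -0.3 -0.5] open 45.9
[-18.7519942   0.6482009  -0.6411015] [-20.67639089  -6.31803431 -20.15059313] [-15.13301968   7.71955462  20.86974897]
```

View pics/w14.png

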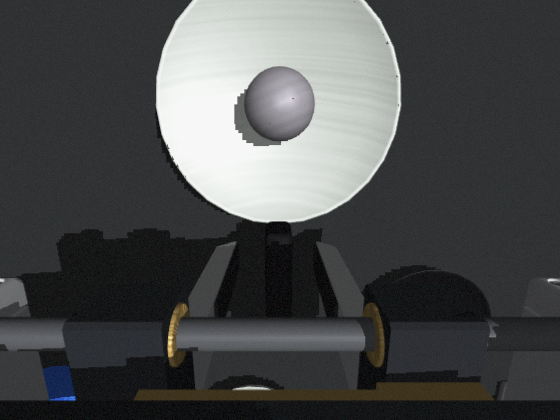

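Request:
{"method": "play_rows", "body": {"plan": [{"dx": 0,"dy": 0.01,"dz": 0,"wx": 0,"wy": 0,"wz": 0,"claw": -0.3},{"dx": 0,"dy": 0.01,"dz": 0,"wx": 0,"wy": 0,"wz": 0,"claw": -0.5},{"dx": 0,"dy": 0.01,"dz": 0,"wx": 0,"wy": 0,"wz": 0,"claw": -0.65},{"dx": 0,"dy": 0.01,"dz": 0,"wx": 0,"wy": 0,"wz": 0,"claw": -0.75},{"dx": 0,"dy": 0.01,"dz": 0,"wx": 0,"wy": 0,"wz": 0,"claw": -0.95},{"dx": 0,"dy": 0.01,"dz": 0,"wx": 0,"wy": 0,"wz": 0,"claw": -1},{"dx": 0,"dy": 0.01,"dz": 0,"wx": 0,"wy": 0,"wz": 0,"claw": -1},{"dx": 0,"dy": 0.01,"dz": 0,"wx": 0,"wy": 0,"wz": 0,"claw": -1}]}}

```text
time: 15.3
eef_pos: [515.5, 114.0, 39.7]
tcp_rot: [0.516, 0.483, -0.516, 0.483]
force: [0.1, 0.7, 4.9]
opening: 13.3
```

Request:
{"method": "play_rows", "body": {"plan": [{"dx": -0.06,"dy": 0,"dz": 0,"wx": 0,"wy": 0,"wz": 0,"claw": -1},{"dx": -0.14,"dy": 0,"dz": 0,"wx": 0,"wy": 0,"wz": 0,"claw": -1},{"dx": -0.24,"dy": 0,"dz": 0,"wx": 0,"wy": 0,"wz": 0,"claw": -1},{"dx": -0.3,"dy": 0,"dz": 0,"wx": 0,"wy": 0,"wz": 0,"claw": -1},{"dx": -0.3,"dy": 0,"dz": 0,"wx": 0,"wy": 0,"wz": 0,"claw": -1}]}}

```text
time: 15.92
eef_pos: [515.4, 114.0, 54.7]
tcp_rot: [0.516, 0.483, -0.516, 0.483]
force: [-1.3, 0.3, -3.9]
opening: 13.4
```

```bash
cat >> h.py <<'E'
def dish(c0):
    f=imaging.grab_frame("wrist"); s=telemetry.observe();M=Rot.from_quat(s["tcp_rot"]).as_matrix();p=s["eef_pos"]
    X=cloud(f).reshape(-1,3); X=X[~np.isnan(X).any(1)]; L=(X-p)@M   # L: x down, y jaw, z ; dish centre at z=-86 or so
    z=L[:,2]; D=np.hypot(L[:,1]-c0[0],z-c0[1])
    m=(D>48)&(D<63)&(z<-30)&(L[:,0]>-25)&(L[:,0]<35); A=L[m]
    # slope annulus symmetric about centre: plane fit
    q=least_squares(lambda q:A[:,0]-q[0]-q[1]*(A[:,1]-c0[0])-q[2]*(A[:,2]-c0[1])-q[3]*(np.hypot(A[:,1]-c0[0],A[:,2]-c0[1])-55),[0,0,0,0],loss='soft_l1').x
    print("annulus h",q[0].round(2),"tilt deg jaw/radial",np.degrees(q[1:3]).round(2),"n",m.sum())
    m=(D<30)&(L[:,0]<5+q[0])&(L[:,0]>-40+q[0]); b,e=sphere(X[m],18); print("ball world",b.round(1),"tool",((b-p)@M).round(1),"err",round(e,2),m.sum())
    return f
E
python3 - <<'E'
from h import *
st()
f=dish((0,-86)); cv2.imwrite("pics/w15.png",f["pixels"][:,:,::-1])
f=imaging.grab_frame("side"); cv2.imwrite("pics/s15.png",cv2.resize(f["pixels"][80:260,160:400,::-1],(800,600)))
E
```

```text
t 15.93 p [515.4 114.   54.7] yaw -3.8 tilt x [ 0.  0. -1.] q [-0.47  0.73  0.3   2.   -0.45  0.48  0.1 ] F [-1.3  0.3 -3.9] open 13.4
annulus h 8.98 tilt deg jaw/radial [-0.07 -1.78] n 18307
ball world [521.7 203.   52. ] tool [  2.5   0.5 -89.3] err 0.48 4090
```

View pics/w15.png

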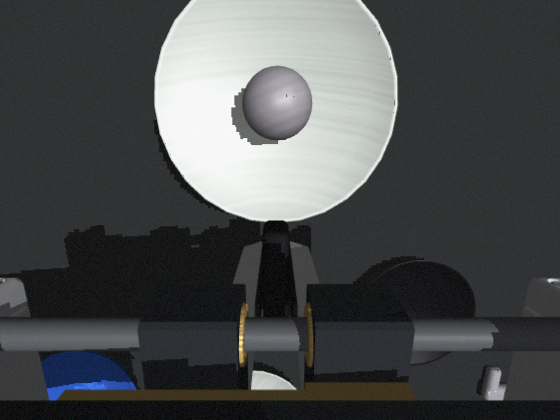

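View pics/s15.png

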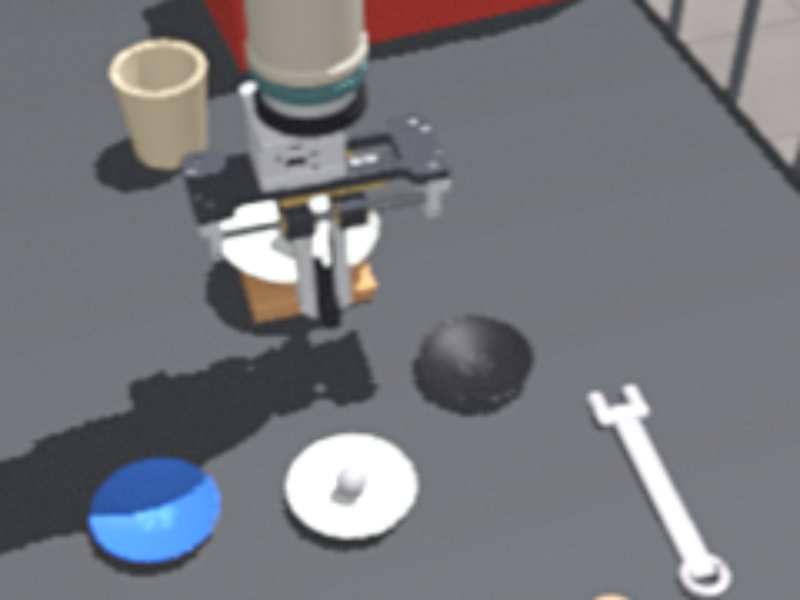

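```bash
python3 - <<'E'
from h import *
st(); dish((0.5,-88.9)); dish((0.2,-88))
E
```

```text
t 16.02 p [515.2 114.   54.5] yaw -3.8 tilt x [-0.  0. -1.] q [-0.47  0.73  0.3   2.   -0.45  0.48  0.1 ] F [-1.   0.8 -2.7] open 13.8
annulus h 9.13 tilt deg jaw/radial [-0.34 -0.25] n 18315
ball world [521.5 203.   51.8] tool [  2.6   0.4 -89.3] err 0.47 4092
annulus h 9.15 tilt deg jaw/radial [-0.22 -0.71] n 18463
ball world [521.4 203.   51.7] tool [  2.6   0.3 -89.3] err 0.47 4090
```

Level within about 1°, and the ball is central. I'll lift to 100 mm.

Request:
{"method": "play_rows", "body": {"plan": [{"dx": -0.1,"dy": 0,"dz": 0,"wx": 0,"wy": 0,"wz": 0,"claw": -1},{"dx": -0.35,"dy": 0,"dz": 0,"wx": 0,"wy": 0,"wz": 0,"claw": -1},{"dx": -0.65,"dy": 0,"dz": 0,"wx": 0,"wy": 0,"wz": 0,"claw": -1},{"dx": -0.95,"dy": 0,"dz": 0,"wx": 0,"wy": 0,"wz": 0,"claw": -1},{"dx": -1.25,"dy": 0,"dz": 0,"wx": 0,"wy": 0,"wz": 0,"claw": -1},{"dx": -1.5,"dy": 0,"dz": 0,"wx": 0,"wy": 0,"wz": 0,"claw": -1},{"dx": -1.65,"dy": 0,"dz": 0,"wx": 0,"wy": 0,"wz": 0,"claw": -1},{"dx": -1.7,"dy": 0,"dz": 0,"wx": 0,"wy": 0,"wz": 0,"claw": -1}]}}

```text
time: 17.12
eef_pos: [515.4, 114.0, 139.9]
tcp_rot: [0.516, 0.483, -0.516, 0.483]
force: [-0.1, 0.2, -4.6]
opening: 13.9
```

```bash
python3 - <<'E'
from h import *
st(); f=dish((0.5,-88.9)); cv2.imwrite("pics/w16.png",f["pixels"][:,:,::-1])
# arc plan: rotate clockwise about C=(0,-86.3) in tool y,z, by th
R=86.5
for th in range(0,91,5):
    a=np.radians(th)
    # tool y azim psi, tool z = x cross y ; rotation about tool x by +th (clockwise from above)
    Rx=Rot.from_rotvec([a,0,0]); c=np.array([0,0,-R]); d=c-Rx.apply(c)
    print(th,(d/50).round(3), th/10)
E
```

```text
t 17.12 p [515.4 114.  139.9] yaw -3.8 tilt x [ 0.  0. -1.] q [-0.54  0.6   0.4   1.95 -0.37  0.67  0.03] F [-0.1  0.2 -4.6] open 13.9
annulus h 11.49 tilt deg jaw/radial [-0.34 -1.38] n 18169
ball world [522.7 213.  134.5] tool [  5.3   0.8 -99.3] err 0.49 4186
0 [0. 0. 0.] 0.0
5 [ 0.    -0.151 -0.007] 0.5
10 [ 0.    -0.3   -0.026] 1.0
15 [ 0.    -0.448 -0.059] 1.5
20 [ 0.    -0.592 -0.104] 2.0
25 [ 0.    -0.731 -0.162] 2.5
30 [ 0.    -0.865 -0.232] 3.0
35 [ 0.    -0.992 -0.313] 3.5
40 [ 0.    -1.112 -0.405] 4.0
45 [ 0.    -1.223 -0.507] 4.5
50 [ 0.    -1.325 -0.618] 5.0
55 [ 0.    -1.417 -0.738] 5.5
60 [ 0.    -1.498 -0.865] 6.0
65 [ 0.    -1.568 -0.999] 6.5
70 [ 0.    -1.626 -1.138] 7.0
75 [ 0.    -1.671 -1.282] 7.5
80 [ 0.    -1.704 -1.43 ] 8.0
85 [ 0.    -1.723 -1.579] 8.5
90 [ 0.   -1.73 -1.73] 9.0
```

View pics/w16.png

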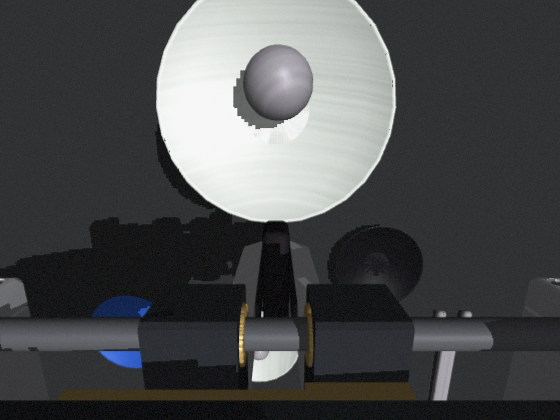

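The ball has crept about 10 mm toward the lip, to (278,82), and the dish droops about 1.5°. I'll pitch it up by 2° to counter that.

Request:
{"method": "play_rows", "body": {"plan": [{"dx": -1.7e-09,"dy": 0,"dz": 0,"wx": 0,"wy": 0.1,"wz": 0,"claw": -1},{"dx": 0,"dy": 0,"dz": 0,"wx": 0,"wy": 0.2,"wz": 0,"claw": -1}]}}

```text
time: 17.42
eef_pos: [514.9, 113.7, 139.0]
tcp_rot: [0.525, 0.492, -0.507, 0.474]
force: [-0.7, -0.7, -3.3]
opening: 13.6
```

```bash
python3 - <<'E'
from h import *
st(); f=dish((0.5,-88.9));dish((0.5,-88.9))
E
```

```text
t 17.43 p [514.9 113.7 139. ] yaw -3.81 tilt x [ 0.001  0.036 -0.999] q [-0.49  0.59  0.37  1.96 -0.4   0.66  0.07] F [-0.7 -0.7 -3.3] open 13.6
annulus h 12.12 tilt deg jaw/radial [-0.51 -2.02] n 18302
ball world [522.4 217.9 136.8] tool [   6.2    0.2 -105.1] err 0.51 4130
annulus h 11.95 tilt deg jaw/radial [-0.42 -1.52] n 18113
ball world [522.6 217.4 137. ] tool [   6.     0.3 -104.7] err 0.49 4170
```

Request:
{"method": "play_rows", "body": {"plan": [{"dx": 0,"dy": 0,"dz": 0,"wx": 0,"wy": 0.1,"wz": 0,"claw": -1},{"dx": 0,"dy": 0,"dz": 0,"wx": 0,"wy": 0.15,"wz": 0,"claw": -1}]}}

```text
time: 17.77
eef_pos: [515.3, 113.6, 139.4]
tcp_rot: [0.532, 0.498, -0.5, 0.468]
force: [0.1, -0.0, -3.7]
opening: 13.4
```

```bash
python3 - <<'E'
from h import *
for i in range(4): dish((0.5,-88.9))
st()
E
```

```text
annulus h 14.64 tilt deg jaw/radial [-0.4  -2.94] n 17974
ball world [522.8 217.4 136.8] tool [   9.1    0.5 -103.9] err 0.5 4044
annulus h 14.63 tilt deg jaw/radial [-0.38 -2.75] n 17804
ball world [522.8 217.2 136.8] tool [   9.1    0.5 -103.6] err 0.5 4044
annulus h 14.64 tilt deg jaw/radial [-0.37 -2.69] n 17764
ball world [522.9 217.3 136.7] tool [   9.1    0.6 -103.5] err 0.47 4050
annulus h 14.61 tilt deg jaw/radial [-0.36 -2.71] n 17819
ball world [522.8 217.5 136.7] tool [   9.     0.6 -103.5] err 0.5 4049
t 17.98 p [515.3 113.9 139.5] yaw -3.82 tilt x [ 0.004  0.061 -0.998] q [-0.46  0.59  0.35  1.96 -0.42  0.65  0.1 ] F [-0.3  1.  -4.1] open 13.9
```

```bash
python3 - <<'E'
from h import *
s=telemetry.observe();R=Rot.from_quat(s["tcp_rot"])
for d in(30,60,90,97,99,101): print(d,(R.inv().apply([0,0,-d])/50).round(3))
dish((0.5,-88.9))
f=imaging.grab_frame("side"); cv2.imwrite("pics/s17.png",cv2.resize(f["pixels"][50:260,150:430,::-1],(800,600)))
E
```

```text
30 [0.599 0.    0.037]
60 [1.198 0.    0.073]
90 [1.797 0.    0.11 ]
97 [1.936 0.    0.119]
99 [1.976 0.    0.121]
101 [2.016 0.    0.124]
annulus h 14.65 tilt deg jaw/radial [-0.36 -2.75] n 17806
ball world [522.8 217.7 136.7] tool [   9.1    0.6 -103.6] err 0.49 4054
```

View pics/s17.png

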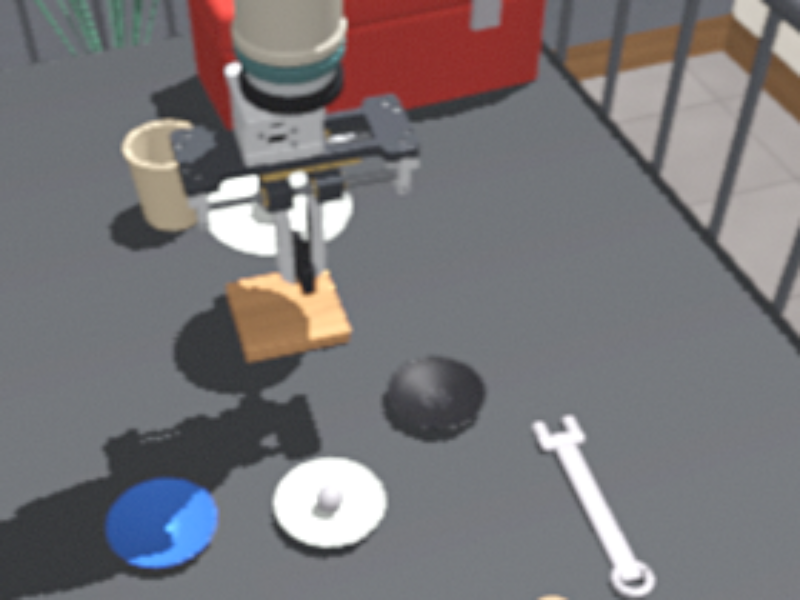

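Request:
{"method": "play_rows", "body": {"plan": [{"dx": 0.05,"dy": 0,"dz": 0.003,"wx": 0,"wy": 0,"wz": 0,"claw": -1},{"dx": 0.2,"dy": 0,"dz": 0.012,"wx": 0,"wy": 0,"wz": 0,"claw": -1},{"dx": 0.4,"dy": 0,"dz": 0.024,"wx": 0,"wy": 0,"wz": 0,"claw": -1},{"dx": 0.65,"dy": 0,"dz": 0.04,"wx": 0,"wy": 0,"wz": 0,"claw": -1},{"dx": 0.9,"dy": 0,"dz": 0.055,"wx": 0,"wy": 0,"wz": 0,"claw": -1},{"dx": 1.15,"dy": 0,"dz": 0.07,"wx": 0,"wy": 0,"wz": 0,"claw": -1},{"dx": 1.4,"dy": 0,"dz": 0.085,"wx": 0,"wy": 0,"wz": 0,"claw": -1},{"dx": 1.6,"dy": 0,"dz": 0.098,"wx": 0,"wy": 0,"wz": 0,"claw": -1}]}}

```text
time: 19.08
eef_pos: [515.2, 113.9, 58.4]
tcp_rot: [0.532, 0.498, -0.5, 0.468]
force: [0.1, -0.4, -4.7]
opening: 13.6
```

Request:
{"method": "play_rows", "body": {"plan": [{"dx": 0.15,"dy": 0,"dz": 0.009,"wx": 0,"wy": 0,"wz": 0,"claw": -1},{"dx": 0.25,"dy": 0,"dz": 0.015,"wx": 0,"wy": 0,"wz": 0,"claw": -1},{"dx": 0.33,"dy": 0,"dz": 0.02,"wx": 0,"wy": 0,"wz": 0,"claw": -1},{"dx": 0.36,"dy": 0,"dz": 0.022,"wx": 0,"wy": 0,"wz": 0,"claw": -1},{"dx": 0.36,"dy": 0,"dz": 0.022,"wx": 0,"wy": 0,"wz": 0,"claw": -1}]}}

```text
time: 19.7
eef_pos: [515.7, 113.7, 41.6]
tcp_rot: [0.532, 0.497, -0.5, 0.468]
force: [-0.8, -3.0, 1.2]
opening: 13.9
```

```bash
python3 - <<'E'
from h import *
st(); dish((0.5,-88.9))
E
```

```text
t 19.7 p [515.7 113.7  41.6] yaw -3.83 tilt x [ 0.005  0.061 -0.998] q [-0.38  0.74  0.22  2.02 -0.52  0.43  0.2 ] F [-0.8 -3.   1.2] open 13.9
annulus h 15.68 tilt deg jaw/radial [-0.44 -2.87] n 17462
ball world [522.7 218.5  37.6] tool [  10.4    0.  -104.5] err 0.49 3955
```

Request:
{"method": "play_rows", "body": {"plan": [{"dx": 0,"dy": 0,"dz": 0,"wx": 0,"wy": 0,"wz": 0,"claw": -0.6},{"dx": 0,"dy": 0,"dz": 0,"wx": 0,"wy": 0,"wz": 0,"claw": -0.3},{"dx": 0,"dy": 0,"dz": 0,"wx": 0,"wy": 0,"wz": 0,"claw": 0},{"dx": -0.3,"dy": 0,"dz": 0,"wx": 0,"wy": 0,"wz": 0,"claw": 0},{"dx": -1.0,"dy": 0,"dz": 0,"wx": 0,"wy": -0.1,"wz": 0,"claw": 0},{"dx": -1.7,"dy": 0,"dz": 0,"wx": 0,"wy": -0.35,"wz": 0,"claw": 0},{"dx": -1.7,"dy": 0,"dz": 0,"wx": 0,"wy": -0.35,"wz": 0,"claw": 0}]}}

```text
time: 20.62
eef_pos: [516.9, 110.1, 129.0]
tcp_rot: [0.518, 0.483, -0.514, 0.485]
force: [-0.6, 0.2, 1.5]
opening: 47.0
```

```bash
python3 - <<'E'
from h import *
f=imaging.grab_frame("wrist"); st()
cv2.imwrite("pics/w18.png",f["pixels"][:,:,::-1])
s=telemetry.observe();M=Rot.from_quat(s["tcp_rot"]).as_matrix();p=s["eef_pos"]
I=cloud(f);X=I.reshape(-1,3); ok=~np.isnan(X).any(1)
D=np.hypot(X[:,0]-521,X[:,1]-200); m=ok&(D<75)&(D>50)&(X[:,2]>29)&(X[:,2]<37)
c=circle(X[m]);print("dish",m.sum(),c)
m=ok&(D<150)&(D>66)&(X[:,2]>52)&(X[:,2]<62)&(X[:,1]<140)&(abs(X[:,0]-515)<20)
H=X[m]; print("handle",len(H),H.mean(0),H.min(0),H.max(0)); 
mu=H[:,:2].mean(0);w=np.linalg.svd(H[:,:2]-mu,full_matrices=0)[2][0]; print("axis",np.degrees(np.arctan2(w[1],w[0]))%180, "centre-handle",np.degrees(np.arctan2(c[1]-mu[1],c[0]-mu[0])))
m=ok&(np.hypot(X[:,0]-521,X[:,1]-210)<35)&(X[:,2]>38);b,e=sphere(X[m],18);print("ball",b,e)
A=X[ok&(np.hypot(X[:,0]-c[0],X[:,1]-c[1])<64)&(np.hypot(X[:,0]-c[0],X[:,1]-c[1])>45)&(X[:,2]<45)]
q=np.linalg.lstsq(np.c_[np.ones(len(A)),A[:,0]-c[0],A[:,1]-c[1],np.hypot(A[:,0]-c[0],A[:,1]-c[1])-55],A[:,2],rcond=None)[0]; print("z55",q[0],"tilt",np.degrees(q[1:3]))
go([521.3,b[1]-2,100],-3.8)
E
```

```text
t 20.68 p [515.7 109.6 127.5] yaw -3.72 tilt x [ 0.003  0.001 -1.   ] q [-0.53  0.62  0.4   1.96 -0.39  0.64  0.06] F [ 0.3 -0.1 -0.2] open 47.1
dish 7953 [520.99554019 201.50202991  58.06776878]
handle 1006 [514.93605141 109.90037636  58.33157119] [506.70595471  83.75002675  54.91106971] [522.74281555 134.46001214  60.76580611]
axis 86.17210522839493 centre-handle 86.2153734722522
ball [522.58051764 217.96743325  37.37901754] 0.5285811478775175
z55 30.935326238537318 tilt [-0.02627432  0.28130301]
d [ 0.554 -0.027 -2.129] w [ 0.008 -0.008 -0.015]
```

View pics/w18.png

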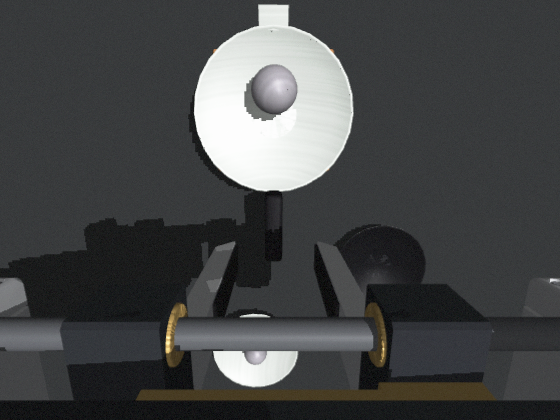

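```bash
python3 - <<'E'
from h import *
go([522.2,216.3,100],-3.8)
E
```

```text
d [ 0.554 -0.01  -2.136] w [ 0.008 -0.008 -0.015]
```

Request:
{"method": "play_rows", "body": {"plan": [{"dx": 0,"dy": 0,"dz": -0.8,"wx": 0,"wy": 0,"wz": 0,"claw": 0},{"dx": 0.1,"dy": -0.01,"dz": -1.7,"wx": 0,"wy": 0,"wz": 0,"claw": 0},{"dx": 0.4,"dy": -0.01,"dz": -2.14,"wx": 0,"wy": 0,"wz": 0,"claw": 0},{"dx": 0.55,"dy": -0.01,"dz": -2.14,"wx": 0,"wy": 0,"wz": 0,"claw": 0},{"dx": 0.55,"dy": -0.01,"dz": -2.14,"wx": 0,"wy": 0,"wz": 0,"claw": 0}]}}

```text
time: 21.3
eef_pos: [520.8, 212.7, 97.5]
tcp_rot: [-0.516, -0.482, 0.518, -0.483]
force: [0.6, -0.5, -0.3]
opening: 47.1
```

```bash
python3 - <<'E'
from h import *
f=imaging.grab_frame("wrist");st()
X=cloud(f).reshape(-1,3); ok=~np.isnan(X).any(1)
s=telemetry.observe();M=Rot.from_quat(s["tcp_rot"]).as_matrix();p=s["eef_pos"]
m=ok&(np.hypot(X[:,0]-521,X[:,1]-216)<24)&(X[:,2]>38)&(X[:,2]<60);b,e=sphere(X[m],18);print("ball",b,e,M.T@(b-p))
go([522.2,216.3,44],-3.8)
E
```

```text
t 21.35 p [521.4 212.8  98.1] yaw -3.98 tilt x [-0.001 -0.002 -1.   ] q [-0.69  0.71  0.4   1.88 -0.43  0.64 -0.1 ] F [-1.  -0.2 -0. ] open 46.9
ball [522.67141935 217.94060015  37.32801576] 0.487104533633014 [60.77972926  0.96653707 -5.38656061]
d [ 1.082  0.012 -0.074] w [-0.018  0.012  0.006]
```

Descend, grip the ball, raise it a few mm, then set it down at the dish centre.

Request:
{"method": "play_rows", "body": {"plan": [{"dx": 0.5,"dy": 0.01,"dz": -0.07,"wx": 0,"wy": 0,"wz": 0,"claw": 0},{"dx": 0.9,"dy": 0.01,"dz": -0.07,"wx": 0,"wy": 0,"wz": 0,"claw": 0},{"dx": 1.06,"dy": 0.01,"dz": -0.07,"wx": 0,"wy": 0,"wz": 0,"claw": 0},{"dx": 1.06,"dy": 0.01,"dz": -0.07,"wx": 0,"wy": 0,"wz": 0,"claw": -0.1},{"dx": 1.06,"dy": 0.01,"dz": -0.07,"wx": 0,"wy": 0,"wz": 0,"claw": -0.2},{"dx": 1.06,"dy": 0.01,"dz": -0.07,"wx": 0,"wy": 0,"wz": 0,"claw": -0.5},{"dx": 1.06,"dy": 0.01,"dz": -0.07,"wx": 0,"wy": 0,"wz": 0,"claw": -0.5}]}}

```text
time: 22.22
eef_pos: [522.9, 219.0, 46.3]
tcp_rot: [0.517, 0.483, -0.516, 0.483]
force: [0.6, -0.3, 3.7]
opening: 34.6
```

```bash
python3 - <<'E'
from h import *
f=imaging.grab_frame("wrist");st()
X=cloud(f).reshape(-1,3); ok=~np.isnan(X).any(1)
D=np.hypot(X[:,0]-521,X[:,1]-200); m=ok&(D<75)&(D>50)&(X[:,2]>29)&(X[:,2]<37)
c=circle(X[m]);print("dish",m.sum(),c)
cv2.imwrite("pics/w19.png",f["pixels"][:,:,::-1])
go([521,199,48],-3.8)
E
```

```text
t 22.27 p [522.9 219.1  46.3] yaw -3.81 tilt x [ 0.001  0.    -1.   ] q [-0.66  0.79  0.34  1.89 -0.48  0.54 -0.07] F [ 0.6 -0.3  3.9] open 34.6
dish 7711 [521.16686676 201.10700795  58.45374245]
d [-0.034 -0.011  0.403] w [-0.001 -0.002 -0.007]
```

View pics/w19.png

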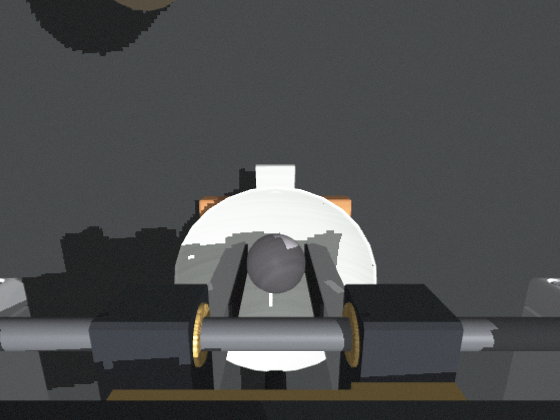

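Request:
{"method": "play_rows", "body": {"plan": [{"dx": -0.08,"dy": 0,"dz": 0,"wx": 0,"wy": 0,"wz": 0,"claw": -0.5},{"dx": -0.08,"dy": -0.01,"dz": 0.15,"wx": 0,"wy": 0,"wz": 0,"claw": -0.5},{"dx": -0.08,"dy": -0.01,"dz": 0.36,"wx": 0,"wy": 0,"wz": 0,"claw": -0.5},{"dx": -0.05,"dy": -0.01,"dz": 0.36,"wx": 0,"wy": 0,"wz": 0,"claw": -0.5},{"dx": -0.02,"dy": -0.01,"dz": 0.36,"wx": 0,"wy": 0,"wz": 0,"claw": -0.5},{"dx": -0.02,"dy": -0.01,"dz": 0.36,"wx": 0,"wy": 0,"wz": 0,"claw": -0.5},{"dx": -0.02,"dy": -0.01,"dz": 0.36,"wx": 0,"wy": 0,"wz": 0,"claw": -0.5}]}}

```text
time: 23.15
eef_pos: [520.6, 201.3, 46.6]
tcp_rot: [0.516, 0.483, -0.516, 0.483]
force: [-0.8, -0.1, -0.8]
opening: 34.8
```

```bash
python3 - <<'E'
from h import *
st()
E
```

```text
t 23.15 p [520.6 201.3  46.6] yaw -3.79 tilt x [ 0.  0. -1.] q [-0.63  0.78  0.33  1.92 -0.47  0.53 -0.04] F [-0.8 -0.1 -0.8] open 34.8
```

Request:
{"method": "play_rows", "body": {"plan": [{"dx": 0.01,"dy": 0,"dz": 0,"wx": 0,"wy": 0,"wz": 0,"claw": -0.22},{"dx": 0.01,"dy": 0,"dz": 0,"wx": 0,"wy": 0,"wz": 0,"claw": -0.12},{"dx": 0.01,"dy": 0,"dz": 0,"wx": 0,"wy": 0,"wz": 0,"claw": -0.02},{"dx": -0.3,"dy": 0,"dz": 0,"wx": 0,"wy": 0,"wz": 0,"claw": -0.02},{"dx": -0.9,"dy": 0,"dz": 0,"wx": 0,"wy": 0,"wz": 0,"claw": 0},{"dx": -1.4,"dy": 0,"dz": 0,"wx": 0,"wy": 0,"wz": 0,"claw": 0},{"dx": -1.4,"dy": 0,"dz": 0,"wx": 0,"wy": 0,"wz": 0,"claw": 0},{"dx": -1.4,"dy": 0,"dz": 0,"wx": 0,"wy": 0,"wz": 0,"claw": 0}]}}

```text
time: 24.15
eef_pos: [520.2, 201.2, 116.5]
tcp_rot: [-0.516, -0.483, 0.516, -0.483]
force: [-0.8, -0.0, 0.5]
opening: 46.9
```

```bash
cat >> h.py <<'E'
def meas(name):
    f=imaging.grab_frame("wrist"); cv2.imwrite(f"pics/{name}.png",f["pixels"][:,:,::-1])
    s=telemetry.observe();M=Rot.from_quat(s["tcp_rot"]).as_matrix();p=s["eef_pos"]
    X=cloud(f).reshape(-1,3); ok=~np.isnan(X).any(1)
    D=np.hypot(X[:,0]-521,X[:,1]-200); m=ok&(D<75)&(D>50)&(X[:,2]>29)&(X[:,2]<37)
    c=circle(X[m]);print("dish",m.sum(),c)
    m=ok&(D<150)&(D>66)&(X[:,2]>52)&(X[:,2]<62)&(X[:,1]<140)&(abs(X[:,0]-515)<20)
    if m.sum()>50:
        H=X[m]; print("handle",len(H),H.mean(0),H.min(0),H.max(0),"tool",((H-p)@M).mean(0))
        mu=H[:,:2].mean(0);w=np.linalg.svd(H[:,:2]-mu,full_matrices=0)[2][0]; print("axis",np.degrees(np.arctan2(w[1],w[0]))%180, "centre-handle",np.degrees(np.arctan2(c[1]-mu[1],c[0]-mu[0])))
    m=ok&(np.hypot(X[:,0]-521,X[:,1]-202)<35)&(X[:,2]>38)&(X[:,2]<60);b,e=sphere(X[m],18);print("ball",b,e)
E
python3 - <<'E'
from h import *
meas("w20"); st(); go([515.8,122.5,110],-3.8)
E
```

```text
dish 5610 [521.01940451 201.58380018  58.15697091]
handle 293 [514.23529899  98.95557693  58.16959598] [506.59359361  83.78765439  55.02057531] [523.12197554 134.72051352  60.3433858 ] tool [ 57.93411456   1.13437597 102.25954812]
axis 86.5442220623652 centre-handle 86.21803911685795
ball [520.08680136 200.39279386  37.34303522] 0.48602314668371105
t 24.2 p [520.  201.1 116.1] yaw -3.8 tilt x [-0.001 -0.    -1.   ] q [-0.68  0.67  0.41  1.88 -0.41  0.67 -0.09] F [-0.7 -0.1  0.4] open 46.8
d [0.122 0.021 1.574] w [0.    0.002 0.007]
```

Request:
{"method": "play_rows", "body": {"plan": [{"dx": 0,"dy": 0.02,"dz": 0.6,"wx": 0,"wy": 0,"wz": 0,"claw": 0},{"dx": 0.1,"dy": 0.02,"dz": 1.3,"wx": 0,"wy": 0,"wz": 0,"claw": 0},{"dx": 0.12,"dy": 0.02,"dz": 1.58,"wx": 0,"wy": 0,"wz": 0,"claw": 0},{"dx": 0.12,"dy": 0.02,"dz": 1.58,"wx": 0,"wy": 0,"wz": 0,"claw": 0},{"dx": 0.12,"dy": 0.02,"dz": 1.58,"wx": 0,"wy": 0,"wz": 0,"claw": 0},{"dx": 0.12,"dy": 0.02,"dz": 1.58,"wx": 0,"wy": 0,"wz": 0,"claw": 0}]}}

```text
time: 24.95
eef_pos: [516.4, 123.7, 110.6]
tcp_rot: [0.516, 0.484, -0.516, 0.484]
force: [0.9, 0.3, -0.7]
opening: 47.0
```

```bash
python3 - <<'E'
from h import *
meas("w21"); st(); go([515.7,122,39],-3.8)
E
```

```text
dish 8993 [520.98569036 201.51279186  58.06139091]
handle 1122 [515.05759484 110.0248913   58.2686478 ] [506.97191203  83.82002549  54.34661613] [522.93977511 134.90162202  60.37806402] tool [52.31777197 -0.4429964  13.54586151]
axis 86.80692163066033 centre-handle 86.29261695777318
ball [520.03932602 200.42742649  37.36301534] 0.4749189836762001
t 25.0 p [516.4 123.5 110.6] yaw -3.7 tilt x [ 0.     0.001 -1.   ] q [-0.54  0.65  0.39  1.96 -0.41  0.61  0.05] F [ 0.4 -0.6  0.1] open 47.1
d [ 1.432 -0.011  0.031] w [ 0.01  -0.003 -0.   ]
```

View pics/w21.png

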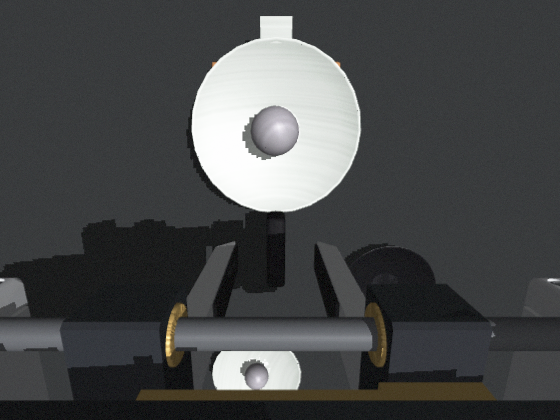

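Request:
{"method": "play_rows", "body": {"plan": [{"dx": 0.5,"dy": -0.01,"dz": 0.03,"wx": 0,"wy": 0,"wz": 0,"claw": 0},{"dx": 1.0,"dy": -0.01,"dz": 0.03,"wx": 0,"wy": 0,"wz": 0,"claw": 0},{"dx": 1.3,"dy": -0.01,"dz": 0.03,"wx": 0,"wy": 0,"wz": 0,"claw": 0},{"dx": 1.43,"dy": -0.01,"dz": 0.03,"wx": 0,"wy": 0,"wz": 0,"claw": 0},{"dx": 1.43,"dy": -0.01,"dz": 0.03,"wx": 0,"wy": 0,"wz": 0,"claw": -0.3},{"dx": 1.43,"dy": -0.01,"dz": 0.03,"wx": 0,"wy": 0,"wz": 0,"claw": -0.5}]}}

```text
time: 25.75
eef_pos: [516.3, 120.8, 39.7]
tcp_rot: [0.517, 0.483, -0.516, 0.483]
force: [-0.1, 0.8, -0.1]
opening: 30.3
```

```bash
python3 - <<'E'
from h import *
meas("w22"); st()
E
```

```text
dish 17057 [521.00410341 200.05766988  57.5946886 ]
handle 1823 [515.28937796 119.21736434  58.08445734] [495.13140996  98.88721398  52.00992797] [534.95410048 134.51753475  61.94496271] tool [-18.30192729  -0.84658237   1.70961569]
axis 96.26785209630135 centre-handle 85.95640001611093
ball [520.17373797 200.36541879  37.36725716] 0.4601520212613978
t 25.8 p [516.3 120.9  39.8] yaw -3.8 tilt x [ 0.001  0.    -1.   ] q [-0.48  0.76  0.3   2.   -0.48  0.45  0.11] F [-0.4 -0.5  0.4] open 26.7
```

View pics/w22.png

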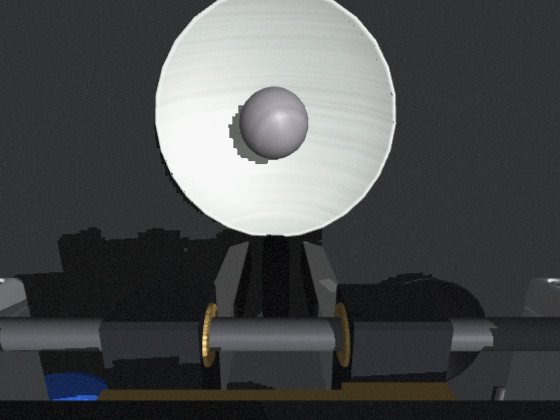

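Request:
{"method": "play_rows", "body": {"plan": [{"dx": 0,"dy": -0.015,"dz": 0,"wx": 0,"wy": 0,"wz": 0,"claw": -0.65},{"dx": 0,"dy": -0.015,"dz": 0,"wx": 0,"wy": 0,"wz": 0,"claw": -0.75},{"dx": 0,"dy": -0.015,"dz": 0,"wx": 0,"wy": 0,"wz": 0,"claw": -0.95},{"dx": 0,"dy": -0.015,"dz": 0,"wx": 0,"wy": 0,"wz": 0,"claw": -1},{"dx": 0,"dy": -0.015,"dz": 0,"wx": 0,"wy": 0,"wz": 0,"claw": -1},{"dx": 0,"dy": -0.015,"dz": 0,"wx": 0,"wy": 0,"wz": 0,"claw": -1}]}}

```text
time: 26.55
eef_pos: [515.5, 120.8, 39.5]
tcp_rot: [0.517, 0.483, -0.516, 0.483]
force: [0.3, 0.1, 5.4]
opening: 13.8
```

```bash
python3 - <<'E'
from h import *
st(); dish((0,-80.5)); print(telemetry.observe()["torque"].round(2))
E
```

```text
t 26.55 p [515.5 120.8  39.5] yaw -3.81 tilt x [ 0.001  0.    -1.   ] q [-0.48  0.76  0.3   2.   -0.48  0.45  0.11] F [0.3 0.1 5.4] open 13.8
annulus h 8.58 tilt deg jaw/radial [0.07 0.26] n 18847
ball world [519.9 200.4  37.4] tool [  2.1  -0.9 -79.6] err 0.47 3932
[ 0.03  0.04 -0.01]
```

Request:
{"method": "play_rows", "body": {"plan": [{"dx": -0.03,"dy": 0,"dz": 0,"wx": 0,"wy": 0,"wz": 0,"claw": -1},{"dx": -0.06,"dy": 0,"dz": 0,"wx": 0,"wy": 0,"wz": 0,"claw": -1},{"dx": -0.09,"dy": 0,"dz": 0,"wx": 0,"wy": 0,"wz": 0,"claw": -1},{"dx": -0.12,"dy": 0,"dz": 0,"wx": 0,"wy": 0,"wz": 0,"claw": -1},{"dx": -0.15,"dy": 0,"dz": 0,"wx": 0,"wy": 0,"wz": 0,"claw": -1},{"dx": -0.18,"dy": 0,"dz": 0,"wx": 0,"wy": 0,"wz": 0,"claw": -1}]}}

```text
time: 27.35
eef_pos: [515.0, 120.8, 48.2]
tcp_rot: [-0.516, -0.483, 0.516, -0.483]
force: [-0.0, 0.3, -4.0]
opening: 14.1
```

```bash
python3 - <<'E'
from h import *
st(); dish((0,-80.5)); dish((0,-80.5));print(telemetry.observe()["torque"].round(2))
E
```

```text
t 27.35 p [515.  120.8  48.2] yaw -3.8 tilt x [-0. -0. -1.] q [-0.48  0.74  0.31  2.   -0.47  0.47  0.11] F [-0.   0.3 -4. ] open 14.1
annulus h 9.13 tilt deg jaw/radial [-0.02  0.03] n 18757
ball world [519.4 200.3  45.7] tool [  2.6  -0.9 -79.6] err 0.46 3920
annulus h 8.88 tilt deg jaw/radial [-0.01  0.03] n 18753
ball world [519.6 200.4  45.9] tool [  2.4  -0.8 -79.7] err 0.47 3913
[-0.37  0.12  0.04]
```

Request:
{"method": "play_rows", "body": {"plan": [{"dx": -0.04,"dy": 0,"dz": 0,"wx": 0,"wy": 0.01,"wz": 0,"claw": -1},{"dx": -0.1,"dy": 0,"dz": 0,"wx": 0,"wy": 0.02,"wz": 0,"claw": -1},{"dx": -0.18,"dy": 0,"dz": 0,"wx": 0,"wy": 0.03,"wz": 0,"claw": -1},{"dx": -0.28,"dy": 0,"dz": 0,"wx": 0,"wy": 0.03,"wz": 0,"claw": -1},{"dx": -0.38,"dy": 0,"dz": 0,"wx": 0,"wy": 0.03,"wz": 0,"claw": -1},{"dx": -0.48,"dy": 0,"dz": 0,"wx": 0,"wy": 0.03,"wz": 0,"claw": -1},{"dx": -0.55,"dy": 0,"dz": 0,"wx": 0,"wy": 0.03,"wz": 0,"claw": -1},{"dx": -0.6,"dy": 0,"dz": 0,"wx": 0,"wy": 0.03,"wz": 0,"claw": -1}]}}

```text
time: 28.45
eef_pos: [515.0, 120.8, 78.4]
tcp_rot: [0.518, 0.484, -0.515, 0.482]
force: [-0.2, -0.4, -5.0]
opening: 13.9
```

```bash
python3 - <<'E'
from h import *
st(); dish((0,-80.5)); dish((0,-80.5))
E
```

```text
t 28.45 p [515.  120.8  78.4] yaw -3.8 tilt x [ 0.     0.005 -1.   ] q [-0.5   0.69  0.34  1.98 -0.45  0.53  0.09] F [-0.2 -0.4 -5. ] open 13.9
annulus h 9.18 tilt deg jaw/radial [-0.07  0.05] n 18733
ball world [519.5 200.5  76.3] tool [  2.7  -1.  -79.7] err 0.46 3913
annulus h 8.77 tilt deg jaw/radial [0.   0.03] n 18757
ball world [519.6 200.5  76.5] tool [  2.3  -0.8 -79.7] err 0.47 3915
```

Request:
{"method": "play_rows", "body": {"plan": [{"dx": -0.05,"dy": 0,"dz": 0,"wx": 0,"wy": 0,"wz": 0,"claw": -1},{"dx": -0.14,"dy": 0,"dz": 0,"wx": 0,"wy": 0,"wz": 0,"claw": -1},{"dx": -0.25,"dy": 0,"dz": 0,"wx": 0,"wy": 0,"wz": 0,"claw": -1},{"dx": -0.36,"dy": 0,"dz": 0,"wx": 0,"wy": 0,"wz": 0,"claw": -1},{"dx": -0.47,"dy": 0,"dz": 0,"wx": 0,"wy": 0,"wz": 0,"claw": -1},{"dx": -0.57,"dy": 0,"dz": 0,"wx": 0,"wy": 0,"wz": 0,"claw": -1},{"dx": -0.65,"dy": 0,"dz": 0,"wx": 0,"wy": 0,"wz": 0,"claw": -1},{"dx": -0.7,"dy": 0,"dz": 0,"wx": 0,"wy": 0,"wz": 0,"claw": -1}]}}

```text
time: 29.55
eef_pos: [515.0, 120.6, 113.4]
tcp_rot: [0.518, 0.484, -0.515, 0.482]
force: [-0.4, -0.8, -4.5]
opening: 13.8
```

Request:
{"method": "play_rows", "body": {"plan": [{"dx": -0.04,"dy": 0,"dz": 0,"wx": 0,"wy": 0,"wz": 0,"claw": -1},{"dx": -0.11,"dy": 0,"dz": 0,"wx": 0,"wy": 0,"wz": 0,"claw": -1},{"dx": -0.2,"dy": 0,"dz": 0,"wx": 0,"wy": 0,"wz": 0,"claw": -1},{"dx": -0.3,"dy": 0,"dz": 0,"wx": 0,"wy": 0,"wz": 0,"claw": -1},{"dx": -0.4,"dy": 0,"dz": 0,"wx": 0,"wy": 0,"wz": 0,"claw": -1},{"dx": -0.47,"dy": 0,"dz": 0,"wx": 0,"wy": 0,"wz": 0,"claw": -1},{"dx": -0.51,"dy": 0,"dz": 0,"wx": 0,"wy": 0,"wz": 0,"claw": -1},{"dx": -0.52,"dy": 0,"dz": 0,"wx": 0,"wy": 0,"wz": 0,"claw": -1}]}}

```text
time: 30.55
eef_pos: [515.0, 120.5, 139.2]
tcp_rot: [0.518, 0.484, -0.515, 0.482]
force: [-0.4, -0.3, -4.5]
opening: 13.3
```

```bash
python3 - <<'E'
from h import *
st(); dish((0,-80.5)); dish((0,-80.5))
a=0
R=80.5
for th in (0.5,1.5,3,5,7,9,11,13,15,17.5):
    Rx=Rot.from_rotvec([np.radians(th),0,0]); c=np.array([0,0,-R]); print(th,((c-Rx.apply(c))/50).round(4))
E
```

```text
t 30.55 p [515.  120.5 139.2] yaw -3.8 tilt x [ 0.     0.005 -1.   ] q [-0.55  0.6   0.42  1.95 -0.39  0.67  0.04] F [-0.4 -0.3 -4.5] open 13.3
annulus h 8.91 tilt deg jaw/radial [0.01 0.03] n 18773
ball world [519.4 200.1 137.2] tool [  2.4  -0.8 -79.7] err 0.46 3924
annulus h 8.88 tilt deg jaw/radial [-0.    0.03] n 18794
ball world [519.4 200.1 137.1] tool [  2.4  -0.8 -79.7] err 0.46 3915
0.5 [ 0.     -0.014  -0.0001]
1.5 [ 0.     -0.0421 -0.0006]
3 [ 0.     -0.0843 -0.0022]
5 [ 0.     -0.1403 -0.0061]
7 [ 0.     -0.1962 -0.012 ]
9 [ 0.     -0.2519 -0.0198]
11 [ 0.     -0.3072 -0.0296]
13 [ 0.     -0.3622 -0.0413]
15 [ 0.     -0.4167 -0.0549]
17.5 [ 0.     -0.4841 -0.0745]
```

Lifted 100 mm with no slip, level, ball centred. Now the quarter turn, slowly, about the dish centre.

Request:
{"method": "play_rows", "body": {"plan": [{"dx": 0,"dy": -0.014,"dz": 0,"wx": 0.05,"wy": 0,"wz": 0,"claw": -1},{"dx": 0,"dy": -0.042,"dz": -0.001,"wx": 0.15,"wy": 0,"wz": 0,"claw": -1},{"dx": 0,"dy": -0.084,"dz": -0.002,"wx": 0.3,"wy": 0,"wz": 0,"claw": -1},{"dx": 0,"dy": -0.14,"dz": -0.006,"wx": 0.5,"wy": 0,"wz": 0,"claw": -1},{"dx": 0,"dy": -0.21,"dz": -0.014,"wx": 0.75,"wy": 0,"wz": 0,"claw": -1},{"dx": 0,"dy": -0.28,"dz": -0.024,"wx": 1.0,"wy": 0,"wz": 0,"claw": -1},{"dx": 0,"dy": -0.348,"dz": -0.038,"wx": 1.25,"wy": 0,"wz": 0,"claw": -1},{"dx": 0,"dy": -0.417,"dz": -0.055,"wx": 1.5,"wy": 0,"wz": 0,"claw": -1}]}}

```text
time: 31.65
eef_pos: [494.1, 124.7, 139.1]
tcp_rot: [0.577, 0.412, -0.574, 0.409]
force: [0.5, 0.4, -3.6]
opening: 13.9
```

```bash
python3 - <<'E'
from h import *
st(); dish((0,-80.5))
E
```

```text
t 31.65 p [494.1 124.7 139.1] yaw -18.97 tilt x [ 0.     0.005 -1.   ] q [-0.63  0.59  0.49  2.   -0.46  0.66 -0.17] F [ 0.5  0.4 -3.6] open 13.9
annulus h 8.88 tilt deg jaw/radial [0.06 0.11] n 18755
ball world [518.8 200.4 137.1] tool [  2.4  -0.7 -79.5] err 0.46 3910
```

Request:
{"method": "play_rows", "body": {"plan": [{"dx": 0,"dy": -0.07,"dz": -0.002,"wx": 0.25,"wy": 0,"wz": 0,"claw": -1},{"dx": 0,"dy": -0.14,"dz": -0.006,"wx": 0.5,"wy": 0,"wz": 0,"claw": -1},{"dx": 0,"dy": -0.21,"dz": -0.014,"wx": 0.75,"wy": 0,"wz": 0,"claw": -1},{"dx": 0,"dy": -0.28,"dz": -0.024,"wx": 1.0,"wy": 0,"wz": 0,"claw": -1},{"dx": 0,"dy": -0.348,"dz": -0.038,"wx": 1.25,"wy": 0,"wz": 0,"claw": -1},{"dx": 0,"dy": -0.417,"dz": -0.055,"wx": 1.5,"wy": 0,"wz": 0,"claw": -1},{"dx": 0,"dy": -0.484,"dz": -0.075,"wx": 1.75,"wy": 0,"wz": 0,"claw": -1},{"dx": 0,"dy": -0.551,"dz": -0.097,"wx": 2.0,"wy": 0,"wz": 0,"claw": -1}]}}

```text
time: 32.7
eef_pos: [469.6, 138.3, 139.2]
tcp_rot: [0.639, 0.306, -0.637, 0.303]
force: [0.1, 0.2, -3.6]
opening: 13.9
```

```bash
python3 - <<'E'
from h import *
st(); dish((0,-80.5))
E
```

```text
t 32.7 p [469.6 138.3 139.2] yaw -38.97 tilt x [ 0.     0.005 -1.   ] q [-0.74  0.6   0.6   2.05 -0.55  0.65 -0.45] F [ 0.1  0.2 -3.6] open 13.9
annulus h 8.83 tilt deg jaw/radial [-0.16  0.18] n 18593
ball world [518.1 201.  137.1] tool [  2.3  -1.2 -79.3] err 0.48 3916
```

Request:
{"method": "play_rows", "body": {"plan": [{"dx": 0,"dy": -0.07,"dz": -0.002,"wx": 0.25,"wy": 0,"wz": 0,"claw": -1},{"dx": 0,"dy": -0.14,"dz": -0.006,"wx": 0.5,"wy": 0,"wz": 0,"claw": -1},{"dx": 0,"dy": -0.21,"dz": -0.014,"wx": 0.75,"wy": 0,"wz": 0,"claw": -1},{"dx": 0,"dy": -0.28,"dz": -0.024,"wx": 1.0,"wy": 0,"wz": 0,"claw": -1},{"dx": 0,"dy": -0.348,"dz": -0.038,"wx": 1.25,"wy": 0,"wz": 0,"claw": -1},{"dx": 0,"dy": -0.417,"dz": -0.055,"wx": 1.5,"wy": 0,"wz": 0,"claw": -1},{"dx": 0,"dy": -0.484,"dz": -0.075,"wx": 1.75,"wy": 0,"wz": 0,"claw": -1},{"dx": 0,"dy": -0.551,"dz": -0.097,"wx": 2.0,"wy": 0,"wz": 0,"claw": -1}]}}

```text
time: 33.75
eef_pos: [451.2, 159.5, 139.3]
tcp_rot: [0.682, 0.191, -0.681, 0.187]
force: [0.0, 0.1, -4.3]
opening: 13.6
```

```bash
python3 - <<'E'
from h import *
st(); dish((0,-80.5))
E
```

```text
t 33.75 p [451.2 159.5 139.3] yaw -58.96 tilt x [ 0.     0.005 -1.   ] q [-0.86  0.61  0.7   2.08 -0.65  0.67 -0.75] F [ 0.   0.1 -4.3] open 13.6
annulus h 8.83 tilt deg jaw/radial [-0.32  0.39] n 18341
ball world [517.6 201.9 137.1] tool [  2.3  -1.6 -78.8] err 0.46 3911
```

Request:
{"method": "play_rows", "body": {"plan": [{"dx": 0,"dy": -0.07,"dz": -0.002,"wx": 0.25,"wy": 0,"wz": 0,"claw": -1},{"dx": 0,"dy": -0.14,"dz": -0.006,"wx": 0.5,"wy": 0,"wz": 0,"claw": -1},{"dx": 0,"dy": -0.21,"dz": -0.014,"wx": 0.75,"wy": 0,"wz": 0,"claw": -1},{"dx": 0,"dy": -0.28,"dz": -0.024,"wx": 1.0,"wy": 0,"wz": 0,"claw": -1},{"dx": 0,"dy": -0.348,"dz": -0.038,"wx": 1.25,"wy": 0,"wz": 0,"claw": -1},{"dx": 0,"dy": -0.417,"dz": -0.055,"wx": 1.5,"wy": 0,"wz": 0,"claw": -1},{"dx": 0,"dy": -0.484,"dz": -0.075,"wx": 1.75,"wy": 0,"wz": 0,"claw": -1},{"dx": 0,"dy": -0.551,"dz": -0.097,"wx": 2.0,"wy": 0,"wz": 0,"claw": -1}]}}

```text
time: 34.8
eef_pos: [441.1, 185.5, 139.4]
tcp_rot: [0.704, 0.07, -0.704, 0.066]
force: [0.2, -0.5, -4.0]
opening: 13.7
```

Request:
{"method": "play_rows", "body": {"plan": [{"dx": 0,"dy": -0.07,"dz": -0.002,"wx": 0.25,"wy": 0,"wz": 0,"claw": -1},{"dx": 0,"dy": -0.14,"dz": -0.006,"wx": 0.5,"wy": 0,"wz": 0,"claw": -1},{"dx": 0,"dy": -0.21,"dz": -0.014,"wx": 0.75,"wy": 0,"wz": 0,"claw": -1},{"dx": 0,"dy": -0.28,"dz": -0.024,"wx": 1.0,"wy": 0,"wz": 0,"claw": -1},{"dx": 0,"dy": -0.335,"dz": -0.035,"wx": 1.2,"wy": 0,"wz": 0,"claw": -1},{"dx": 0,"dy": -0.376,"dz": -0.045,"wx": 1.35,"wy": 0,"wz": 0,"claw": -1},{"dx": 0,"dy": -0.403,"dz": -0.051,"wx": 1.45,"wy": 0,"wz": 0,"claw": -1},{"dx": 0,"dy": -0.414,"dz": -0.054,"wx": 1.49,"wy": 0,"wz": 0,"claw": -1}]}}

```text
time: 35.8
eef_pos: [439.9, 206.1, 139.5]
tcp_rot: [0.707, -0.021, -0.707, -0.025]
force: [-0.5, -0.6, -3.8]
opening: 13.9
```

```bash
python3 - <<'E'
from h import *
st(); f=dish((0,-80.5)); f=dish((0,-80.5)); cv2.imwrite("pics/w30.png",f["pixels"][:,:,::-1])
for n in("top","side"):
  g=imaging.grab_frame(n); cv2.imwrite(f"pics/{n}30.png",g["pixels"][:,:,::-1])
  X=cloud(g).reshape(-1,3); X=X[~np.isnan(X).any(1)]
  m=(np.hypot(X[:,0]-521,X[:,1]-199)<70)&(X[:,2]>128)&(X[:,2]<138); 
  m2=(np.hypot(X[:,0]-521,X[:,1]-199)<25)&(X[:,2]>135)&(X[:,2]<165); 
  print(n,m.sum(),circle(X[m]) if m.sum()>50 else "", sphere(X[m2],18) if m2.sum()>30 else "")
E
```

```text
t 35.8 p [439.9 206.1 139.5] yaw -93.73 tilt x [ 0.     0.005 -1.   ] q [-1.06  0.69  0.89  2.06 -0.79  0.77 -1.3 ] F [-0.5 -0.6 -3.8] open 13.9
annulus h 8.95 tilt deg jaw/radial [-0.7   0.85] n 17694
ball world [517.8 203.1 137. ] tool [  2.5  -2.1 -77.9] err 0.46 3905
annulus h 8.97 tilt deg jaw/radial [-0.73  0.85] n 17663
ball world [517.8 203.1 137. ] tool [  2.5  -2.1 -77.9] err 0.47 3916
top 551 [519.29777339 199.46439322  56.81836947] (array([516.68255139, 200.70152396, 136.65858918]), np.float64(1.4123716824974353))
side 468 [519.76329268 197.89249147  57.50844703] (array([518.01356849, 198.96263813, 136.53093513]), np.float64(1.419247678078545))
```

View pics/w30.png

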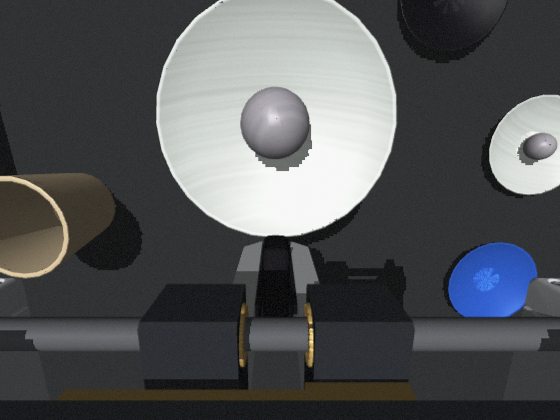

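View pics/side30.png

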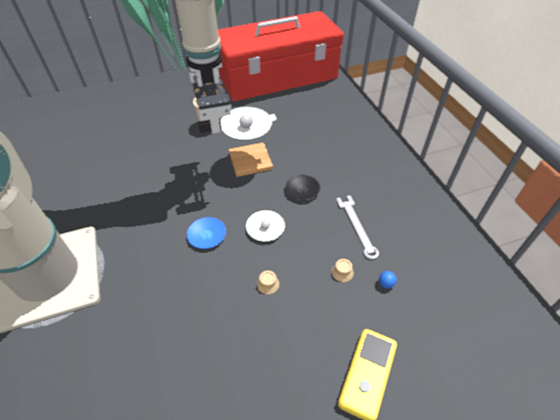

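View pics/top30.png

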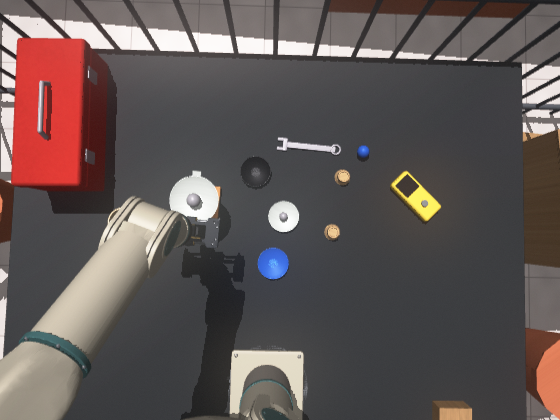

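The wrist view shows the ball central at (275,122). The top view shows the lip toward the railing at (197,173) and the small ball in its dish at (284,216). I'll hold still and check again.

Request:
{"method": "play_rows", "body": {"plan": [{"dx": 0,"dy": 0,"dz": 0,"wx": 0,"wy": 0,"wz": 0,"claw": -1},{"dx": 0,"dy": 0,"dz": 0,"wx": 0,"wy": 0,"wz": 0,"claw": -1},{"dx": 0,"dy": 0,"dz": 0,"wx": 0,"wy": 0,"wz": 0,"claw": -1},{"dx": 0,"dy": 0,"dz": 0,"wx": 0,"wy": 0,"wz": 0,"claw": -1},{"dx": 0,"dy": 0,"dz": 0,"wx": 0,"wy": 0,"wz": 0,"claw": -1},{"dx": 0,"dy": 0,"dz": 0,"wx": 0,"wy": 0,"wz": 0,"claw": -1},{"dx": 0,"dy": 0,"dz": 0,"wx": 0,"wy": 0,"wz": 0,"claw": -1},{"dx": 0,"dy": 0,"dz": 0,"wx": 0,"wy": 0,"wz": 0,"claw": -1}]}}

```text
time: 37.0
eef_pos: [439.9, 206.0, 139.5]
tcp_rot: [0.707, -0.021, -0.707, -0.025]
force: [-0.5, -0.3, -4.4]
opening: 14.2
```

```bash
python3 - <<'E'
from h import *
st(); dish((0,-80.5))
E
```

```text
t 37.0 p [439.9 206.  139.5] yaw -93.7 tilt x [ 0.     0.005 -1.   ] q [-1.06  0.69  0.89  2.06 -0.79  0.77 -1.3 ] F [-0.5 -0.3 -4.4] open 14.2
annulus h 8.97 tilt deg jaw/radial [-0.69  0.84] n 17698
ball world [517.8 203.1 137.1] tool [  2.5  -2.1 -77.9] err 0.47 3912
```

Everything is still, so I'm handing in.

```bash
python3 -c "
from plant import arm; print(arm.close_job())"
```

```text
the job is handed in; nothing more can be done
None
```

The job is done and handed in at 37 s. The small ball is in the small aluminium dish. The large ball is in the large dish, which the gripper still holds by its handle about 100 mm above the block, turned 90° clockwise.

**What went wrong on the way:** on the first lift the handle slipped in the grip. The dish drooped about 1.5° and the ball rolled about 15 mm off centre. I pitched the gripper up 3.5°, but that only levelled the dish. So I set the dish back on its block, put the ball back in the middle, gripped the handle nearer the dish and lifted again slowly. The second lift and the turn showed no slip.

**Last checks:**
- **Turn:** gripper heading went from -3.8° to -93.7°, so the lip now points to the railing.
- **Level:** measured tilt was under 1°.
- **Large ball:** about 2–3 mm from the dish's middle, and not moving over the last second.
- **Position:** the dish centre measures about 2 mm from the block's centre.
- **Everything else:** the small ball sits in its dish, and by eye the other objects look unmoved in the top and side views.

The wrist camera's positions differed from the top and side cameras' by about 2–4 mm, so the positions above are good to a few millimetres.

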